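Put the dried feeding things away

TASK

Put the dried baby things away: turn the red swing tab on the white sterilizer box fully aside, lift out the grey cover it holds and lay it flat in the middle of the blue mat, squared with the mat, handle up. Stand both amber bottles upright in the opened box, stand the steel sippy cup in the middle of the round cork coaster, and put the pink scoop in the pink tray, open side up. Set everything down gently rather than dropping it.

Things in the scene. Friction and masses are not known exactly. Their poses are not given: they have to be found in the camera images.
- bottle_a: Amber baby bottle with a white round cap, standing on the round white drying stand (disc 12 mm high). Body 48 mm across and 62 mm high, shoulder to 74 mm, cap 38 mm across from 74 to 100 mm: 100 mm tall in all, 70 g. Origin: centre of its underside, z up along its axis. The cap is a good grip.
- bottle_b: The second amber bottle, the same as bottle_a; they are interchangeable.
- cup: Stainless sippy cup with a teal band and teal lid, standing on the drying stand: plain cylinder 60 mm across and 94 mm high, with a small spout (24 x 12 mm, to 107 mm) on the lid, off centre towards the cup's +x. 160 g. Origin: centre of its underside, z up.
- scoop: Pink measuring scoop on the drying stand, open side up: round bowl 34 to 36 mm across, 36 mm high, flat handle 12 mm wide at rim height (31 to 35 mm up) reaching 60 mm from the bowl's axis along the scoop's +x. 30 g. Origin: centre of the bowl's underside, z up. Grip the bowl across the handle's direction; the handle clears the tray's walls and may overhang them.
- cover: Flat grey cover of the sterilizer box, 137 (x) x 167 (y) x 6 mm, lying in a frame with 2 mm play all round, with a black bar handle on its centre, 12 mm thick (x), 50 mm long (y), 30 mm above the plate's top. 180 g. Origin: centre of its underside, z up. It lifts straight up once the tab is turned aside.
- tab (a joint): Red swing tab; vertical pivot on the box's front ledge (z 119 mm) at box x -88.5, y 0. At 0 it points along box +x over the cover's edge (34 mm from pivot, 10 mm wide). Turns either way (+ is counterclockwise from above) to stops at +-1.6 rad, stays where left; cover free beyond +-1.2. Fin 10 mm thick, 30 mm long along the tab, centred on the pivot, 7 to 30 mm above the ledge: pinch and twist.
- box: White sterilizer box, fixed to the shelf. Origin: on the table under the centre of its opening, x from the front ledge to the back, z up. Opening 125 (x) x 155 mm (y); inner floor at 6 mm, cover's seat at 113 mm, rim and front ledge at 119 mm. Outside x from -116.5 to +76.5 mm, y +-91.5 mm. Two bottles fit side by side along y.
- mat: Blue rectangular mat, fixed, 160 (x) x 190 (y) x 5 mm: the place for the cover, long side along long side, either way round. Origin: centre of its underside.
- coaster: Round cork coaster, fixed, 110 mm across, 6 mm high: the cup's place. Origin: centre of its underside.
- tray: Shallow pink tray, fixed, outside 98 (x) x 128 (y) x 12 mm, walls 4 mm, inner floor at about 4 mm: the scoop's place. Origin: centre of its underside.
Mind the look-alikes: they are no part of the job. What is meant by the cover is not purple, and is the larger of those in its own colour.

How it is judged:
By the outcome, as a careful person would: the job done as asked, in the order asked, and still so for the second after the job is handed in, with the robot touching nothing.
It also fails if it takes over 136 s, if anything falls off the work surface, if the arm or the gripper's body presses on something with over 40 N, if the wrist force passes 120 N, or if a joint passes its speed limit or range.

ROBOT

A 6-joint arm with a two-finger parallel gripper is mounted at the origin on the work surface. World frame = base frame: x ahead of the robot, y to its left, z up, the work surface at z = 0. Lengths are in m, angles in rad, forces in N, time in s.
With the tool pointing down it reaches from about 0.375 to 0.925 m from the base axis. Payload 5.7 kg.
Tool frame: the origin (TCP) lies at the very end of the fingers, on their centre line; the grasp point (between the pads) lies arm.hold_point_z behind it (arm.hold_point_z is the distance from the TCP to the grasp point, in m); z points along the fingers, y is the line along which they close (so a half turn about z gives the same grasp; the last joint's range is limited). The gripper opens to 85 mm and grips with 20 to 120 N. Pads are 22 mm wide; open, the fingers measure 114 mm over their backs; the gripper's body (76 mm by 85 mm) begins 54 mm behind the grasp point. The pads swing forward as they close: fully open they stand 13 mm farther back than shut.
Start: joints at [1.188, 0.359, 1.51, -0, 1.272, -0.115], TCP at [0.159, 0.579, 0.231] pointing down, gripper open.
Joint ranges: [-2.97, 2.97], [-1.01, 2.36], [0.21, 2.38], [-0.96, 4.11], [0.2, 2.71], [-2.98, 2.98]. Speed limits (rad/s): [2.39, 2.39, 3.14, 3.14, 3.14, 3.14].

INTERFACE

Orientations are given as a unit quaternion [x, y, z, w].
In Python, from bench import monitor, snapshot, job, arm gives the robot as it stands.
- The arm moves only by the shell command python3 -m jog 'ROWS' [FORCE]. ROWS is text: rows parted by semicolons, each of 7 numbers parted by spaces: the opening, from 0 (shut) to 1 (fully open), then the shift along the tool's x, y, z as a fraction of full scale, then the turn, a rotation vector about the tool's x, y, z as a fraction of full scale. In form: jaw x y z wx wy wz; .... A call has exactly 8 rows; each row shifts and turns the commanded pose from where the row before left it, along the tool's axes as they then stand; what a row does not reach is not made up. Full scale, the value 1, is 0.025 m for a shift and 10 degrees for a turn. A row lasts 1/8 s, in which the tool goes at most 62.5 mm and 10.7 degrees, less where a joint would pass 70% of its speed; a pose out of reach is approached as far as the arm can. A call with a number of a shift or a turn outside -1 to 1 is refused whole. A call with a gripper value outside its range is refused whole. The fingers move at their own pace and stop on an object; FORCE is the grip in N (left out, the last holds). Time passes only in rows, so rows that do not move let the fingers close, or fill a call up. It gives the time, the measured TCP pose, the force, the opening and the grip force at its end, in the units of the state.
- monitor.state(): the state, without advancing time (a new reading comes with each control period).
- snapshot(name): name is "scene" or "side" or "wrist"; returns a dict with "pixels" (384x512x3 uint8, blue, green, red), "camera_matrix" (3x3 intrinsics, pixels), "R" (3x3) and "t" (3): a world point X has camera coordinates R X + t; the wrist camera has in their place "mount" (4x4, takes a point from camera to tool coordinates, whose origin is the TCP and whose axes are the flange's). Camera axes: x right, y down, z forward; pixel columns grow to the right and rows downward; lengths in m; the calibration is good to about 2 mm. A picture is of the moment at which its call begins: read the wrist's pose just before it. There is no depth.
- job.hand_in(): hands the job in; it is judged then, once.
The state is a dict: "t": time; "joint_pos": joint angles; "joint_vel": joint speeds; "joint_efforts": joint torques, N m; "position": TCP position; "tcp_rot": TCP orientation; "force": force on the tool from outside, world axes, zero at the start; "torque": the same for the moment, N m; "opening": finger opening in m; "finger_force": force on a finger pad.
Only numpy, scipy, OpenCV 4.12 (cv2) and the standard library are available. Lean on these libraries where they do the work, as an engineer would, in place of code of your own. Each camera call takes 0.05 s, during which the arm holds its last target. There are 200 camera calls.

## Working session

There is one attempt and no reset: what is moved stays moved. The work goes in short steps, Python scripts to look and compute and a shell command to move; the robot and the scene stay as the last step left them, time stands still between calls to the robot, and variables do not carry over. Pictures are saved under pics/ and viewed, at most 19 in all, crops included, and the job is handed in when it is done.

```bash
ls; mkdir -p pics; cat > h.py <<'E'
import numpy as np, cv2
from bench import monitor, snapshot, job, arm
from scipy.spatial.transform import Rotation as Ro
def cam(name):
    s=monitor.state(); d=snapshot(name)
    K=np.array(d["camera_matrix"])
    if "mount" in d:
        M=np.array(d["mount"]); T=np.eye(4); T[:3,:3]=Ro.from_quat(s["tcp_rot"]).as_matrix(); T[:3,3]=s["position"]
        C=np.linalg.inv(T@M); R,t=C[:3,:3],C[:3,3]
    else: R,t=np.array(d["R"]),np.array(d["t"])
    return np.array(d["pixels"]).copy(),K,R,t
def ray(u,v,z,K,R,t):
    c=-R.T@t; d=R.T@np.linalg.inv(K)@np.array([u,v,1.]); return c+d*(z-c[2])/d[2]
def proj(X,K,R,t):
    p=K@(R@np.array(X)+t); return p[:2]/p[2]
E
python3 - <<'E'
from h import *
for n in("scene","side","wrist"):
    im,K,R,t=cam(n); cv2.imwrite(f"pics/{n}0.png",im); print(n,K[0,0],-R.T@t,R[2])
s=monitor.state();print(s["position"],s["tcp_rot"],s["t"],arm.hold_point_z,s["force"],s["opening"])
a=cv2.imread("pics/scene0.png");cv2.imwrite("pics/scene0b.png",cv2.resize(a,(800,600),interpolation=cv2.INTER_CUBIC))
E
```

```text
pics
scene 481.375873594564 [ 0.98298167 -0.95369098  1.03631344] [-0.36031044  0.65766617 -0.66155242]
side 367.9259202820637 [ 0.19472723 -0.58093507  0.7730966 ] [ 0.30631455  0.62353502 -0.71928817]
wrist 313.13998816253735 [0.09542462 0.59601575 0.37287155] [ 0.25305412 -0.07091253 -0.96484974]
[0.15857232 0.57809757 0.23060534] [ 1.33499037e-01  9.91048649e-01 -7.41415709e-04 -1.81490600e-04] 0.15 0.0187 [ 0.84641354 -0.20556905  0.98804482] 0.08543824989472519
```

View pics/scene0b.png

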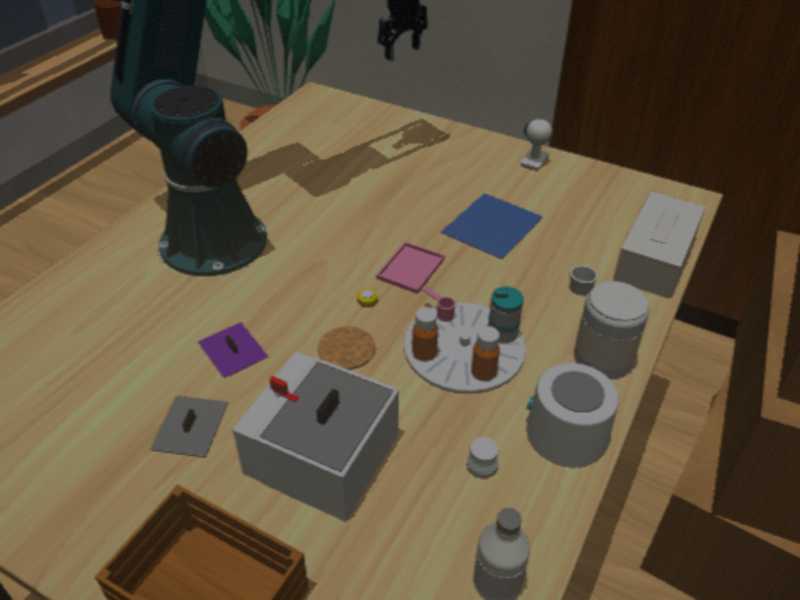

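View pics/side0.png

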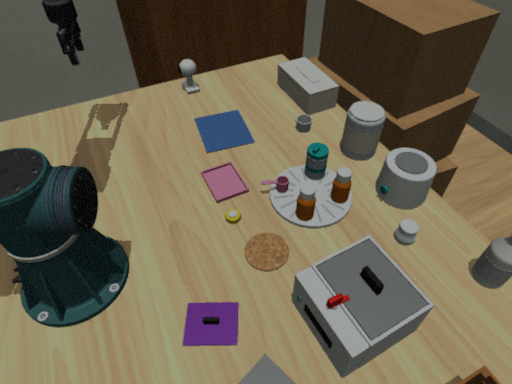

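Cover candidates (800-px scene picture): purple plate (233,348), small grey plate (190,425), and the grey plate in the white box (325,405). I choose the one in the box because it is the larger grey one. Scoops: pink on the stand (445,308), grey (583,280). The pink one is meant.

```bash
python3 - <<'E'
from h import *
def blobs(im,lo,hi,amin=25):
    hsv=cv2.cvtColor(im,cv2.COLOR_BGR2HSV); m=cv2.inRange(hsv,lo,hi)
    c,_=cv2.findContours(m,cv2.RETR_EXTERNAL,cv2.CHAIN_APPROX_NONE)
    return sorted([k for k in c if cv2.contourArea(k)>amin],key=cv2.contourArea)[::-1]
cols=dict(mat=((105,120,50),(122,255,255),.005),tray=((150,60,80),(178,200,255),.012),red=((0,200,90),(4,255,255),.149),
 teal=((82,120,50),(98,255,255),.094),amber=((5,190,50),(14,255,255),.04))
for n in("scene","side"):
    im,K,R,t=cam(n)
    for k,(lo,hi,z) in cols.items():
        for c in blobs(im,lo,hi)[:3]:
            P=np.array([ray(*p[0],z,K,R,t)[:2] for p in c]); r=cv2.minAreaRect((P*1000).astype(np.float32))
            print(n,k,cv2.boundingRect(c),cv2.contourArea(c),np.round(r[0]),np.round(r[1]),round(r[2],1))
im,K,R,t=cam("scene"); a=cv2.resize(im[215:335,140:280],None,fx=3.5,fy=3.5,interpolation=cv2.INTER_CUBIC)
im,K,R,t=cam("side"); b=cv2.resize(im[230:370,280:440],None,fx=2,fy=2,interpolation=cv2.INTER_CUBIC)
o=np.zeros((420,810,3),np.uint8);o[:,:490]=a;o[:280,490:]=b;cv2.imwrite("pics/boxc.png",o[:,:800])
E
```

```text
scene mat (285, 125, 61, 39) 1229.0 [515. 355.] [180. 151.] 82.8
scene tray (241, 155, 43, 32) 717.5 [428. 126.] [100. 133.] 0.4
scene tray (271, 184, 20, 15) 90.0 [526.  68.] [35. 78.] 56.5
scene teal (315, 184, 19, 13) 180.0 [670.  48.] [53. 51.] 29.4
scene amber (265, 210, 14, 7) 37.5 [557. -63.] [38. 23.] 22.6
scene amber (304, 222, 14, 7) 33.5 [676. -53.] [38. 21.] 17.2
side mat (195, 110, 59, 42) 1513.5 [514. 357.] [186. 154.] 82.8
side tray (201, 162, 48, 39) 1037.0 [425. 128.] [ 98. 133.] 0.2
side tray (261, 176, 28, 9) 82.5 [556.  66.] [32. 78.] 63.7
side red (328, 294, 21, 9) 72.0 [ 455. -364.] [14. 38.] 69.1
side teal (308, 143, 20, 15) 209.0 [680.  48.] [59. 53.] 56.6
side amber (297, 201, 17, 19) 159.5 [564. -88.] [61. 42.] 59.8
side amber (331, 183, 19, 20) 143.5 [678. -78.] [66. 43.] 44.5
```

View pics/boxc.png

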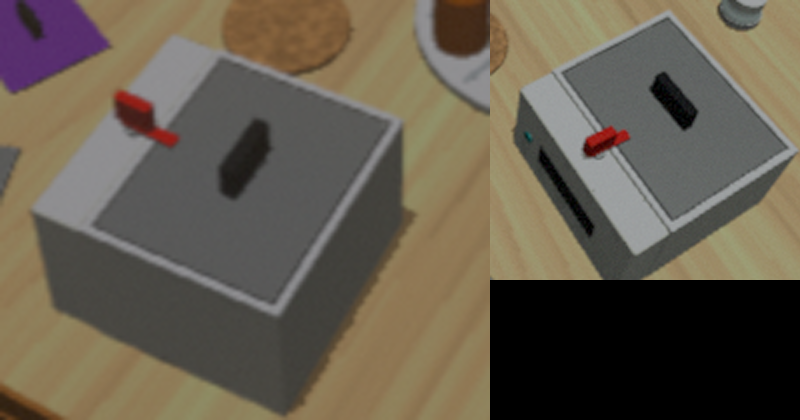

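The crop confirms it: a large grey cover with a black handle inside the white box, held by the red tab, which points over the cover's edge. Cover corners in the scene crop are about (220,58), (393,122), (277,303), (95,225).

```bash
python3 - <<'E'
from h import *
for n,pts,s,o in(("scene",[(220,58),(393,122),(277,303),(95,225)],3.5,(140,215)),("side",[(72,73),(178,15),(299,152),(182,222)],2,(280,230))):
    im,K,R,t=cam(n)
    P=np.array([ray((x+.5)/s-.5+o[0],(y+.5)/s-.5+o[1],.119,K,R,t)[:2] for x,y in pts])
    r=cv2.minAreaRect((P*1000).astype(np.float32)); print(n,P.round(3).tolist(),P.mean(0),r)
    # cork coaster
    hsv=cv2.cvtColor(im,cv2.COLOR_BGR2HSV)
    for y in ([222] if n=="scene" else [252]): print([tuple(hsv[y,x]) for x in (range(196,250,6) if n=="scene" else range(235,300,6))])
    # caps & features by hand later
s=monitor.state(); print(s["joint_pos"])
E
```

```text
scene [[0.466, -0.278], [0.607, -0.269], [0.615, -0.437], [0.477, -0.445]] [ 0.541415   -0.35718231] ((541.9013671875, -357.4850769042969), (140.7881622314453, 168.25244140625), 3.594581365585327)
[(np.uint8(21), np.uint8(90), np.uint8(145)), (np.uint8(19), np.uint8(99), np.uint8(144)), (np.uint8(15), np.uint8(139), np.uint8(123)), (np.uint8(16), np.uint8(136), np.uint8(118)), (np.uint8(16), np.uint8(138), np.uint8(120)), (np.uint8(15), np.uint8(135), np.uint8(136)), (np.uint8(15), np.uint8(138), np.uint8(131)), (np.uint8(16), np.uint8(137), np.uint8(121)), (np.uint8(18), np.uint8(104), np.uint8(142))]
side [[0.467, -0.277], [0.607, -0.267], [0.611, -0.442], [0.474, -0.445]] [ 0.53983288 -0.35799486] ((539.1074829101562, -356.4887390136719), (140.45919799804688, 174.57313537597656), 1.4227619171142578)
[(np.uint8(24), np.uint8(71), np.uint8(159)), (np.uint8(22), np.uint8(83), np.uint8(156)), (np.uint8(16), np.uint8(126), np.uint8(150)), (np.uint8(16), np.uint8(130), np.uint8(139)), (np.uint8(16), np.uint8(130), np.uint8(139)), (np.uint8(16), np.uint8(132), np.uint8(124)), (np.uint8(15), np.uint8(129), np.uint8(138)), (np.uint8(15), np.uint8(128), np.uint8(131)), (np.uint8(16), np.uint8(133), np.uint8(132)), (np.uint8(20), np.uint8(96), np.uint8(146)), (np.uint8(19), np.uint8(92), np.uint8(156))]
[ 1.18794545e+00  3.58876407e-01  1.51048753e+00 -2.79684629e-05
  1.27253069e+00 -1.15082747e-01]
```

```bash
cat >> h.py <<'E'
def go(x,y,z,yaw):
    """print turn then shift (tool axes at the new yaw), in full-scale units"""
    s=monitor.state(); R=Ro.from_quat(s["tcp_rot"]).as_matrix(); p=np.array(s["position"])
    y0=np.degrees(np.arctan2(R[1,0],R[0,0])); dy=(yaw-y0+180)%360-180
    a=np.radians(yaw); d=np.array([x,y,z])-p
    u=np.array([d[0]*np.cos(a)+d[1]*np.sin(a), d[0]*np.sin(a)-d[1]*np.cos(a), -d[2]])/.025
    print("t %.2f pos"%s["t"],p.round(4),"yaw %.2f tilt"%y0,(R[:2,2]*57.3).round(2),"wz tot %.2f"%(-dy/10),"xyz tot",u.round(2),"open %.4f F %s ff %s j6 %.2f"%(s["opening"],np.round(s["force"],1),np.round(s["finger_force"],1),s["joint_pos"][5]))
E
python3 -c "
from h import *
go(.159,.578,.231,183.5);go(.50,.15,.25,183.5)"
python3 -m jog '1 0 0 0 0 0 -0.95;1 0 0 0 0 0 -0.95;1 0 0 0 0 0 0;1 0 0 0 0 0 0;1 -1 0 0 0 0 0;1 -1 0 0 0 0 0;1 -1 0 0 0 0 0;1 -1 0 0 0 0 0'
python3 -c "
from h import *
go(.50,.15,.25,183.5)"
```

```text
t 0.45 pos [0.1587 0.5785 0.2312] yaw 164.66 tilt [-0.01 -0.02] wz tot -1.88 xyz tot [-0.01 -0.02  0.01] open 0.0853 F [ 0.4  0.  -0.3] ff 0.0 j6 -0.12
t 0.45 pos [0.1587 0.5785 0.2312] yaw 164.66 tilt [-0.01 -0.02] wz tot -1.88 xyz tot [-12.58 -17.94  -0.75] open 0.0853 F [ 0.4  0.  -0.3] ff 0.0 j6 -0.12
t: 1.45
position: [0.2609, 0.585, 0.2312]
tcp_rot: [-0.031, 1.0, -0.0, 0.0]
force: [-0.7, 0.7, 0.1]
opening: 0.0856
finger_force: 0.0
t 1.45 pos [0.2609 0.585  0.2312] yaw -176.41 tilt [ 0. -0.] wz tot 0.01 xyz tot [ -8.48 -17.95  -0.75] open 0.0856 F [-0.7  0.7  0.1] ff 0.0 j6 -0.59
```

```bash
for i in 1; do python3 -m jog '1 -1 -1 -.1 0 0 0;1 -1 -1 -.1 0 0 0;1 -1 -1 -.1 0 0 0;1 -1 -1 -.1 0 0 0;1 -1 -1 -.1 0 0 0;1 -1 -1 -.1 0 0 0;1 -1 -1 -.1 0 0 0;1 -1 -1 -.1 0 0 0'
python3 -m jog '1 0 -1 0 0 0 0;1 0 -1 0 0 0 0;1 0 -1 0 0 0 0;1 0 -1 0 0 0 0;1 0 -1 0 0 0 0;1 0 -1 0 0 0 0;1 0 -1 0 0 0 0;1 0 -1 0 0 0 0'
python3 -m jog '1 0 -1 0 0 0 0;1 0 -1 0 0 0 0;1 0 -1 0 0 0 0;1 0 -1 0 0 0 0;1 0 -1 0 0 0 0;1 0 -1 0 0 0 0;1 0 -1 0 0 0 0;1 0 -1 0 0 0 0'; done
python3 - <<'E'
from h import *
go(.452,-.363,.2,183.5)
im,K,R,t=cam("wrist"); np.savez("w1.npz",im=im,K=K,R=R,t=t); cv2.imwrite("pics/w1.png",cv2.resize(im,(800,600),interpolation=cv2.INTER_CUBIC))
E
```

```text
t: 2.45
position: [0.4729, 0.3967, 0.2513]
tcp_rot: [-0.031, 1.0, -0.0, 0.0]
force: [0.3, 0.4, -0.2]
opening: 0.0852
finger_force: 0.0
t: 3.45
position: [0.4828, 0.1972, 0.2512]
tcp_rot: [-0.032, 0.999, -0.0, -0.0]
force: [-0.1, -0.3, 0.6]
opening: 0.0853
finger_force: 0.0
t: 4.45
position: [0.4954, -0.002, 0.2512]
tcp_rot: [-0.032, 0.999, 0.0, -0.0]
force: [0.7, 0.3, 0.2]
opening: 0.0853
finger_force: 0.0
t 4.45 pos [ 0.4954 -0.002   0.2512] yaw -176.35 tilt [-0.05  0.02] wz tot 0.01 xyz tot [  2.62 -14.31   2.05] open 0.0853 F [0.7 0.3 0.2] ff 0.0 j6 -1.78
```

View pics/w1.png

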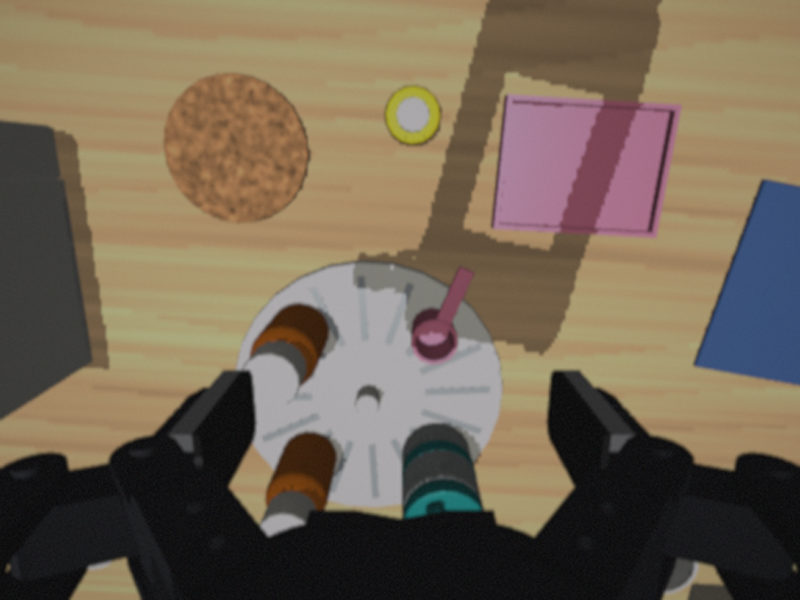

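The wrist view (800x600) shows the coaster at (237,147), the tray at (585,165), and the scoop bowl at (435,334) with its handle towards (465,270). The bottles are around (275,375) and (290,520), and the cup lid is at (440,505). Next I'll measure these.

```bash
python3 - <<'E'
from h import *
w=np.load("w1.npz");K,R,t,im=w["K"],w["R"],w["t"],w["im"]
hsv=cv2.cvtColor(im,cv2.COLOR_BGR2HSV);s=.64
def rect(m,z,n,KRt=(K,R,t)):
    c,_=cv2.findContours(m,cv2.RETR_EXTERNAL,cv2.CHAIN_APPROX_NONE)
    for k in sorted(c,key=cv2.contourArea)[::-1][:2]:
        P=(np.array([ray(*p[0],z,*KRt)[:2] for p in k])*1000).astype(np.float32)
        r=cv2.minAreaRect(P);print(n,cv2.boundingRect(k),np.round(r[0],1),np.round(r[1],1),round(r[2],1),"circ",np.round(cv2.minEnclosingCircle(P)[0],1))
cl=lambda m:cv2.morphologyEx(cv2.medianBlur(m,5),cv2.MORPH_CLOSE,np.ones((7,7)))
cork=lambda h:cl(cv2.inRange(h,(5,112,40),(17,190,255)))
m=cork(hsv);m[160:]=0;m[:,260:]=0;rect(m,.006,"coaster w")
for n,b in(("scene",(190,200,250,245)),("side",(235,225,300,280))):
    im2,*C=cam(n);h=cork(cv2.cvtColor(im2,cv2.COLOR_BGR2HSV));q=np.zeros_like(h);q[b[1]:b[3],b[0]:b[2]]=h[b[1]:b[3],b[0]:b[2]];rect(q,.006,"coaster "+n,C)
m=cl(cv2.inRange(hsv,(150,50,60),(179,220,255)));rect(m,.012,"tray w")
m=cv2.inRange(hsv,(82,120,50),(98,255,255));rect(m,.106,"teal w")
print("scoop",ray(435*s,334*s,.047,K,R,t),"handle end",ray(465*s,269*s,.046,K,R,t))
print("b1 cap",ray(275*s,380*s,.112,K,R,t))
for n,ps in(("scene",((273.3,202),(312.3,215.7))),("side",((307,190),(344,174)))):
    im2,*C=cam(n);print(n,[ray(*p,.112,*C).round(3) for p in ps])
E
```

```text
coaster w (105, 47, 93, 96) [ 429.1 -131.2] [107.9 107.6] 45.8 circ [ 429.  -131.6]
coaster scene (204, 209, 36, 27) [ 432.  -132.1] [100.6 107.3] 86.3 circ [ 431.7 -134.6]
coaster side (245, 233, 44, 38) [ 428.8 -134.6] [106.4 105.9] 63.7 circ [ 429.  -134.2]
tray w (315, 61, 121, 91) [425.5 131.7] [ 97.3 128.9] 0.5 circ [425.3 131.9]
tray w (264, 172, 39, 61) [548.4  32.7] [38.5 83.7] 83.2 circ [549.1  39.6]
teal w (259, 312, 49, 20) [652.5  35.7] [21.  52.4] 11.5 circ [661.2  37.5]
teal w (268, 289, 3, 2) [615.6  19. ] [0.8 2.3] 52.6 circ [615.6  19. ]
scoop [0.55243102 0.02762121 0.047     ] handle end [0.50161932 0.04533749 0.046     ]
b1 cap [ 0.56625675 -0.07609048  0.112     ]
scene [array([ 0.572, -0.086,  0.112]), array([ 0.688, -0.082,  0.112])]
side [array([ 0.564, -0.085,  0.112]), array([ 0.677, -0.079,  0.112])]
```

```bash
python3 -m jog '1 .3 -1 0 0 0 0;1 .3 -1 0 0 0 0;1 .3 -1 0 0 0 0;1 .3 -1 0 0 0 0;1 .3 -1 0 0 0 0;1 0 -1 0 0 0 0;1 0 -1 0 0 0 0;1 0 -1 0 0 0 0'
python3 -m jog '1 0 -1 0 0 0 0;1 0 -1 0 0 0 0;1 0 -1 0 0 0 0;1 0 -1 0 0 0 0;1 0 -1 0 0 0 0;1 0 -1 0 0 0 0;1 0 0 0 0 0 0;1 0 0 0 0 0 0'
python3 - <<'E'
from h import *
go(.452,-.363,.2,183.5)
im,K,R,t=cam("wrist"); np.savez("w2.npz",im=im,K=K,R=R,t=t); cv2.imwrite("pics/w2.png",cv2.resize(im,(800,600),interpolation=cv2.INTER_CUBIC))
E
```

```text
t: 5.7
position: [0.4718, -0.2026, 0.2513]
tcp_rot: [-0.032, 0.999, 0.0, -0.0]
force: [0.4, -0.5, 0.8]
opening: 0.0856
finger_force: 0.0
t: 6.7
position: [0.4811, -0.3525, 0.2511]
tcp_rot: [-0.032, 0.999, 0.0, -0.0]
force: [0.2, 0.2, 0.4]
opening: 0.0853
finger_force: 0.0
t 6.70 pos [ 0.4811 -0.3525  0.2511] yaw -176.37 tilt [-0.03  0.06] wz tot 0.01 xyz tot [ 1.19 -0.35  2.04] open 0.0853 F [0.2 0.2 0.4] ff 0.0 j6 -2.38
```

View pics/w2.png

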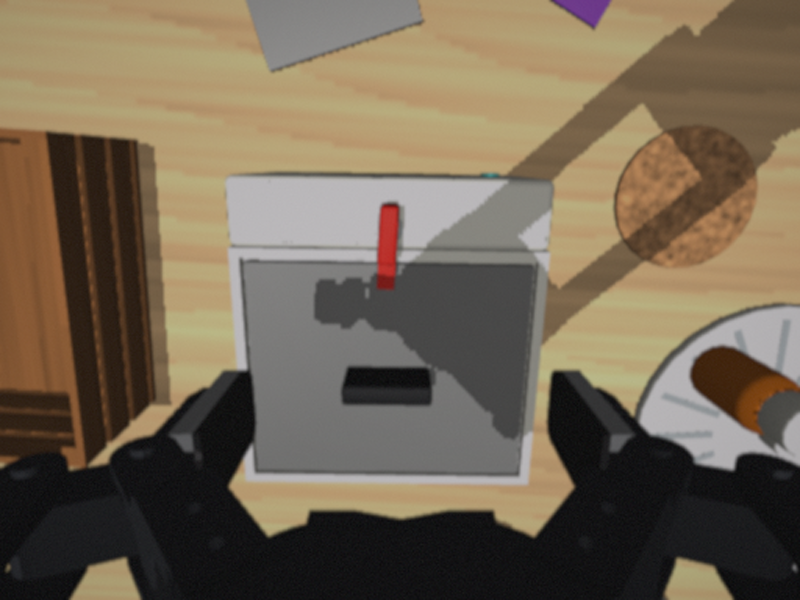

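```bash
python3 - <<'E'
from h import *
w=np.load("w2.npz");C=w["K"],w["R"],w["t"];s=.64
P=np.array([ray(x*s,y*s,.119,*C)[:2] for x,y in((241,260),(536,265),(519,473),(256,471))]);print(P.round(4),P.mean(0),cv2.minAreaRect((P*1000).astype(np.float32)))
F=np.array([ray(x*s,y*s,z,*C)[:2] for x,y,z in((390,205,.149),(386,289,.124),(346,378,.149),(431,377,.149))]);print(F.round(4))
hsv=cv2.cvtColor(w["im"],cv2.COLOR_BGR2HSV);m=cv2.inRange(hsv,(0,180,60),(5,255,255))
c=max(cv2.findContours(m,0,1)[0],key=cv2.contourArea);print(cv2.boundingRect(c),cv2.minAreaRect(c))
E
```

```text
[[ 0.4751 -0.4438]
 [ 0.4674 -0.2756]
 [ 0.6039 -0.2679]
 [ 0.6131 -0.4372]] [ 0.53987521 -0.35611861] ((539.5440673828125, -356.30084228515625), (138.11654663085938, 169.5093536376953), 3.109360694885254)
[[ 0.4363 -0.3604]
 [ 0.4856 -0.3603]
 [ 0.5303 -0.3788]
 [ 0.5268 -0.3329]]
(242, 131, 13, 53) ((247.73204040527344, 157.09117126464844), (10.09129524230957, 52.34859848022461), 3.012787342071533)
```

```bash
python3 -m jog '.5 .6 -.13 0 0 0 0.03;.5 .6 -.13 0 0 0 0.02;.5 0 0 1 0 0 0;.5 0 0 1 0 0 0;.5 0 0 1 0 0 0;.5 0 0 1 0 0 0;.5 0 0 .5 0 0 0;.5 0 0 .48 0 0 0' 40
python3 -c "
from h import *
go(.4515,-.361,.126,183.1)"
```

```text
t: 7.75
position: [0.4515, -0.3613, 0.1268]
tcp_rot: [-0.027, 1.0, -0.0, 0.0]
force: [0.5, -0.3, 0.2]
opening: 0.0427
finger_force: 0.0
t 7.75 pos [ 0.4515 -0.3613  0.1268] yaw -176.86 tilt [ 0.02 -0.03] wz tot 0.00 xyz tot [-0.    0.01  0.03] open 0.0427 F [ 0.5 -0.3  0.2] ff 0.0 j6 -2.42
```

```bash
python3 -m jog '0 0 0 0 0 0 0;0 0 0 0 0 0 0;0 0 0 0 0 0 0;0 0 0 0 0 0 0;0 0 0 0 0 0 0;0 0 0 0 0 0 0;0 0 0 0 0 0 0;0 0 0 0 0 0 .5' 30
python3 -m jog '0 0 0 0 0 0 1;0 0 0 0 0 0 1;0 0 0 0 0 0 1;0 0 0 0 0 0 1;0 0 0 0 0 0 1;0 0 0 0 0 0 1;0 0 0 0 0 0 1;0 0 0 0 0 0 1'
python3 -m jog '0 0 0 0 0 0 .4;0 0 0 0 0 0 0;0 0 0 0 0 0 0;.5 0 0 0 0 0 0;.5 0 0 0 0 0 0;.5 0 0 0 0 0 0;.5 0 0 -.5 0 0 0;.5 0 0 -1 0 0 0'
python3 -m jog '.5 0 0 -1 0 0 0;.5 0 0 -1 0 0 0;.5 0 0 -1 0 0 0;.5 0 0 0 0 0 0;.5 0 0 0 0 0 0;.5 0 0 0 0 0 0;.5 0 0 0 0 0 0;.5 0 0 0 0 0 0'
python3 - <<'E'
from h import *
go(.5415,-.3563,.2,93.1)
im,K,R,t=cam("wrist"); np.savez("w3.npz",im=im,K=K,R=R,t=t); cv2.imwrite("pics/w3.png",im)
E
```

```text
t: 8.75
position: [0.4518, -0.3612, 0.1274]
tcp_rot: [0.017, 1.0, -0.0, 0.0]
force: [-2.4, 1.8, 5.1]
opening: 0.0093
finger_force: 33.1
t: 9.75
position: [0.4508, -0.3622, 0.1274]
tcp_rot: [0.657, 0.754, -0.001, 0.0]
force: [-5.8, -1.9, 6.4]
opening: 0.0095
finger_force: 33.2
t: 10.75
position: [0.4513, -0.3605, 0.1644]
tcp_rot: [0.681, 0.732, 0.0, -0.001]
force: [0.1, -1.3, 0.4]
opening: 0.0427
finger_force: 0.0
t: 11.75
position: [0.4516, -0.3609, 0.2388]
tcp_rot: [0.681, 0.732, -0.0, -0.0]
force: [-0.8, 0.1, 0.4]
opening: 0.0426
finger_force: 0.0
t 11.75 pos [ 0.4516 -0.3609  0.2388] yaw 94.16 tilt [-0.04  0.04] wz tot 0.11 xyz tot [-0.01  3.6   1.55] open 0.0426 F [-0.8  0.1  0.4] ff 0.0 j6 -0.87
```

View pics/w3.png

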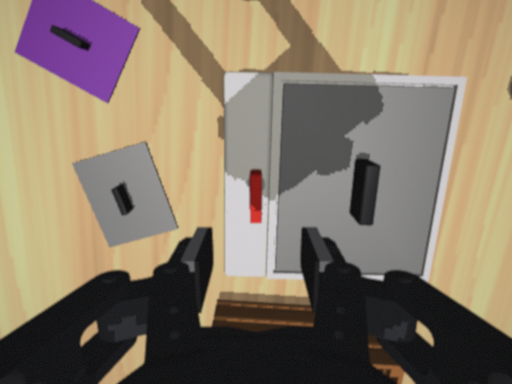

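```bash
python3 - <<'E'
from h import *
for f,s in(("w2",.64),("w3",1)):
    w=np.load(f+".npz");C=w["K"],w["R"],w["t"]
    for dx in (-.003,0,.003):
        c=np.array([.54+dx,-.3565]);a=np.radians(3.1);ex=np.array([np.cos(a),np.sin(a)]);ey=np.array([-ex[1],ex[0]])
        print(f,dx,[ (proj([*(c+i*.006*ex+j*.025*ey),.149],*C)/s).round(0).tolist() for i,j in((-1,-1),(-1,1),(1,1),(1,-1))])
    g=cv2.cvtColor(w["im"],cv2.COLOR_BGR2GRAY)
    if f=="w2":
        print(g[225:270,240].tolist())
    else:
        x,y,W,H=340,140,50,100; 
        for r in(170,190,210): print(r,g[r,340:395].tolist())
E
```

```text
w2 -0.003 [[340.0, 381.0], [432.0, 382.0], [432.0, 402.0], [341.0, 401.0]]
w2 0 [[340.0, 386.0], [432.0, 387.0], [431.0, 407.0], [341.0, 406.0]]
w2 0.003 [[340.0, 391.0], [432.0, 392.0], [431.0, 412.0], [341.0, 411.0]]
[121, 121, 119, 119, 120, 120, 120, 118, 112, 93, 56, 22, 15, 13, 15, 15, 14, 14, 14, 16, 15, 18, 25, 33, 40, 44, 44, 41, 42, 41, 37, 36, 39, 60, 88, 110, 116, 116, 115, 117, 115, 116, 116, 115, 115]
w3 -0.003 [[355.0, 226.0], [362.0, 164.0], [378.0, 164.0], [370.0, 226.0]]
w3 0 [[359.0, 226.0], [366.0, 164.0], [382.0, 164.0], [374.0, 226.0]]
w3 0.003 [[362.0, 226.0], [370.0, 164.0], [386.0, 164.0], [378.0, 226.0]]
170 [97, 110, 131, 141, 138, 127, 129, 141, 148, 148, 148, 148, 139, 110, 66, 28, 15, 17, 18, 14, 16, 13, 19, 16, 20, 28, 40, 51, 58, 58, 57, 54, 55, 52, 47, 48, 47, 45, 46, 73, 112, 135, 140, 140, 142, 139, 139, 140, 139, 139, 140, 138, 138, 138, 137]
190 [146, 146, 145, 146, 146, 146, 145, 146, 146, 144, 133, 99, 55, 24, 18, 15, 16, 17, 13, 18, 14, 19, 21, 30, 42, 49, 55, 54, 51, 50, 49, 45, 45, 44, 42, 40, 53, 92, 128, 138, 141, 141, 140, 140, 139, 138, 138, 139, 138, 138, 138, 137, 137, 136, 139]
210 [143, 142, 143, 142, 142, 142, 142, 142, 129, 92, 46, 18, 12, 20, 15, 16, 18, 17, 19, 17, 27, 32, 43, 49, 50, 49, 46, 46, 44, 44, 43, 41, 38, 45, 79, 117, 136, 139, 139, 139, 139, 138, 139, 138, 138, 138, 137, 137, 136, 135, 137, 135, 138, 135, 135]
```

```bash
python3 -c "
from h import *
go(.539,-.3565,.124,93.1)"
python3 -m jog '.5 0 1 0 0 0 .1;.5 0 1 0 0 0 0;.5 0 1 0 0 0 0;.5 0 .5 0 0 0 0;.5 0 0 1 0 0 0;.5 0 0 1 0 0 0;.5 0 0 1 0 0 0;.5 0 0 .6 0 0 0' 60
python3 -c "
from h import *
go(.539,-.3565,.124,93.1)"
```

```text
t 11.80 pos [ 0.4517 -0.361   0.2389] yaw 94.16 tilt [-0.03  0.02] wz tot 0.11 xyz tot [-0.01  3.5   4.6 ] open 0.0428 F [ 0.3  0.3 -0.4] ff 0.0 j6 -0.87
t: 12.8
position: [0.5382, -0.3554, 0.1479]
tcp_rot: [0.687, 0.726, -0.0, -0.001]
force: [-0.2, -0.2, 0.7]
opening: 0.0432
finger_force: 0.0
t 12.80 pos [ 0.5382 -0.3554  0.1479] yaw 93.15 tilt [-0.1   0.06] wz tot 0.01 xyz tot [-0.05  0.03  0.96] open 0.0432 F [-0.2 -0.2  0.7] ff 0.0 j6 -0.75
```

```bash
python3 -m jog '.5 0 0 .5 0 0 0;.5 0 0 .45 0 0 0;0 0 0 0 0 0 0;0 0 0 0 0 0 0;0 0 0 0 0 0 0;0 0 0 0 0 0 0;0 0 0 0 0 0 0;0 0 0 0 0 0 0' 60
python3 -m jog '0 0 0 -.2 0 0 0;0 0 0 -.4 0 0 0;0 0 0 -.5 0 0 0;0 0 0 -.5 0 0 0;0 0 0 -.5 0 0 0;0 0 0 -1 0 0 0;0 0 0 -1 0 0 0;0 0 0 0 0 0 0'
python3 - <<'E'
from h import *
go(.5145,.356,.2,82.8)
im,*C=cam("scene");im2,*C=cam("side");cv2.imwrite("pics/lift.png",np.hstack([cv2.resize(im[150:342,100:356],None,fx=1.5,fy=1.5),cv2.resize(im2[180:372,256:512],None,fx=1.5,fy=1.5)]))
E
```

```text
t: 13.8
position: [0.5394, -0.356, 0.1261]
tcp_rot: [0.687, 0.726, -0.0, 0.0]
force: [-0.7, 0.6, 3.9]
opening: 0.0105
finger_force: 61.7
t: 14.8
position: [0.5405, -0.3569, 0.2309]
tcp_rot: [0.687, 0.726, 0.0, 0.003]
force: [0.1, 0.1, -1.8]
opening: 0.0107
finger_force: 61.2
t 14.80 pos [ 0.5405 -0.3569  0.2309] yaw 93.16 tilt [ 0.23 -0.2 ] wz tot 1.04 xyz tot [28.16 -4.61  1.24] open 0.0107 F [ 0.1  0.1 -1.8] ff 61.2 j6 -0.75
```

View pics/lift.png

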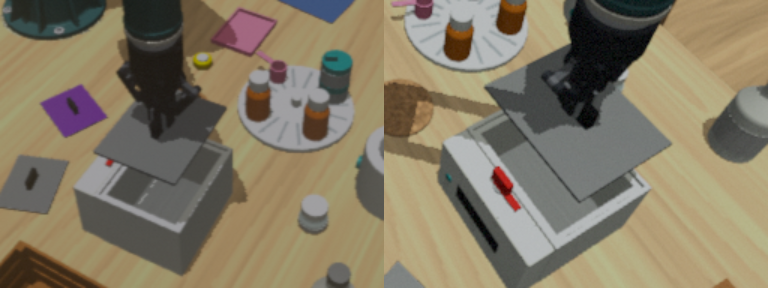

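```bash
python3 -m jog '0 0 0 0 0 0 .3;0 0 0 0 0 0 .4;0 .3 0 0 0 0 .34;0 .6 -.15 0 0 0 0;0 1 -.15 0 0 0 0;0 1 -.15 0 0 0 0;0 1 -.15 0 0 0 0;0 1 -.15 0 0 0 0'
python3 -m jog '0 1 -.15 0 0 0 0;0 1 -.15 0 0 0 0;0 1 -.15 0 0 0 0;0 1 -.15 0 0 0 0;0 1 -.15 0 0 0 0;0 1 -.15 0 0 0 0;0 1 -.15 0 0 0 0;0 1 -.15 0 0 0 0'
python3 -m jog '0 1 -.2 0 0 0 0;0 1 -.2 0 0 0 0;0 1 -.2 0 0 0 0;0 1 -.2 0 0 0 0;0 1 -.2 0 0 0 0;0 1 -.2 0 0 0 0;0 1 -.2 0 0 0 0;0 1 -.2 0 0 0 0'
python3 -m jog '0 1 -.2 0 0 0 0;0 1 -.2 0 0 0 0;0 1 -.2 0 0 0 0;0 1 -.2 0 0 0 0;0 1 -.2 0 0 0 0;0 1 -.2 0 0 0 0;0 .5 0 0 0 0 0;0 0 0 0 0 0 0'
python3 - <<'E'
from h import *
go(.5145,.356,.2,82.8)
for n in("scene","side"):
    im,*C=cam(n);hsv=cv2.cvtColor(im,cv2.COLOR_BGR2HSV)
E
```

```text
t: 15.9
position: [0.5355, -0.2297, 0.2283]
tcp_rot: [0.75, 0.661, 0.0, 0.0]
force: [0.4, 1.1, -1.8]
opening: 0.0111
finger_force: 61.1
t: 16.9
position: [0.5306, -0.0279, 0.2283]
tcp_rot: [0.75, 0.661, 0.0, 0.0]
force: [0.9, -0.5, -1.9]
opening: 0.0108
finger_force: 61.1
t: 17.9
position: [0.5157, 0.1754, 0.2282]
tcp_rot: [0.75, 0.661, 0.0, 0.0]
force: [0.1, -0.2, -1.2]
opening: 0.0109
finger_force: 61.1
t: 18.9
position: [0.5069, 0.3395, 0.228]
tcp_rot: [0.75, 0.662, 0.0, 0.0]
force: [-0.1, -1.6, -1.6]
opening: 0.0105
finger_force: 61.1
t 18.90 pos [0.5069 0.3395 0.228 ] yaw 82.84 tilt [ 0.01 -0.02] wz tot 0.00 xyz tot [0.69 0.22 1.12] open 0.0105 F [-0.1 -1.6 -1.6] ff 61.1 j6 0.60
```

```bash
python3 -m jog '0 .4 .1 0 0 0 0;0 .3 .12 0 0 0 0;0 0 0 1 0 0 0;0 0 0 1 0 0 0;0 0 0 1 0 0 0;0 0 0 1 0 0 0;0 0 0 1 0 0 0;0 0 0 1 0 0 0'
python3 -m jog '0 0 0 1 0 0 0;0 0 0 .5 0 0 0;0 0 0 .3 0 0 0;0 0 0 .2 0 0 0;0 0 0 .1 0 0 0;0 0 0 .1 0 0 0;0 0 0 0 0 0 0;0 0 0 0 0 0 0'
python3 -c "
from h import *
go(.5145,.356,.018,82.8)"
```

```text
t: 20.0
position: [0.5156, 0.3557, 0.0773]
tcp_rot: [0.75, 0.661, 0.0, 0.0]
force: [0.0, -0.1, -2.2]
opening: 0.0105
finger_force: 61.2
t: 21.0
position: [0.515, 0.3555, 0.0233]
tcp_rot: [0.75, 0.661, 0.0, 0.0]
force: [0.5, -0.4, -1.2]
opening: 0.0108
finger_force: 61.0
t 21.00 pos [0.515  0.3555 0.0233] yaw 82.76 tilt [0.02 0.01] wz tot -0.00 xyz tot [ 0.02 -0.02  0.21] open 0.0108 F [ 0.5 -0.4 -1.2] ff 61.0 j6 0.62
```

```bash
python3 -m jog '0 0 0 .05 0 0 0;0 0 0 .05 0 0 0;0 0 0 .04 0 0 0;0 0 0 .03 0 0 0;0 0 0 .02 0 0 0;0 0 0 .02 0 0 0;0 0 0 0 0 0 0;0 0 0 0 0 0 0'
python3 -c "
from h import *
go(.5145,.356,.018,82.8)"
```

```text
t: 22.0
position: [0.5149, 0.3554, 0.0181]
tcp_rot: [0.75, 0.661, -0.0, 0.0]
force: [-1.4, -0.6, 4.0]
opening: 0.0108
finger_force: 61.9
t 22.00 pos [0.5149 0.3554 0.0181] yaw 82.76 tilt [ 0. -0.] wz tot -0.00 xyz tot [ 0.02 -0.02  0.  ] open 0.0108 F [-1.4 -0.6  4. ] ff 61.9 j6 0.62
```

```bash
python3 -m jog '.4 0 0 0 0 0 0;.4 0 0 0 0 0 0;.4 0 0 0 0 0 0;.4 0 0 0 0 0 0;.4 0 0 -.3 0 0 0;.4 0 0 -1 0 0 0;.4 0 0 -1 0 0 0;.4 0 0 -1 0 0 0'
python3 -m jog '1 0 0 -1 0 0 0;1 0 0 -1 0 0 0;1 0 0 -1 0 0 0;1 0 0 -1 0 0 0;1 0 0 -1 0 0 0;1 -1 0 -1 0 0 0;1 -1 0 0 0 0 0;1 0 0 0 0 0 0'
python3 - <<'E'
from h import *
go(.552,.026,.2,82.8)
for n in("wrist","scene","side"):
    im,*C=cam(n);hsv=cv2.cvtColor(im,cv2.COLOR_BGR2HSV)
    m=cv2.inRange(hsv,(105,110,25),(124,255,255));m=cv2.morphologyEx(m,cv2.MORPH_OPEN,np.ones((2,2)))
    c,_=cv2.findContours(m,0,1);c=[k for k in c if cv2.contourArea(k)>30];P=(np.array([ray(*p[0],.005,*C)[:2] for k in c for p in k])*1000).astype(np.float32)
    print(n,len(c),cv2.minAreaRect(P))
    g=((hsv[...,1]<60)&(hsv[...,2]<150)).astype(np.uint8)*255
    if n=="wrist": cv2.imwrite("pics/w4.png",im)
    else:
        # plate: hole inside the mat contour
        hull=cv2.convexHull(np.vstack(c));q=np.zeros_like(m);cv2.fillConvexPoly(q,hull,255);q=cv2.morphologyEx(q&~cv2.dilate(m,np.ones((2,2))),cv2.MORPH_OPEN,np.ones((5,5)))
        k=max(cv2.findContours(q,0,1)[0],key=cv2.contourArea);P=(np.array([ray(*p[0],.011,*C)[:2] for p in k])*1000).astype(np.float32);print("plate",cv2.minAreaRect(P))
E
```

```text
t: 23.0
position: [0.5149, 0.3554, 0.1016]
tcp_rot: [0.75, 0.661, 0.0, 0.0]
force: [0.9, 0.5, -0.3]
opening: 0.0343
finger_force: 0.0
t: 24.0
position: [0.5077, 0.3038, 0.2498]
tcp_rot: [0.751, 0.66, -0.001, -0.0]
force: [-0.9, -0.3, -0.1]
opening: 0.0856
finger_force: 0.0
t 24.00 pos [0.5077 0.3038 0.2498] yaw 82.65 tilt [-0.07 -0.05] wz tot -0.02 xyz tot [-10.8    3.15   1.99] open 0.0856 F [-0.9 -0.3 -0.1] ff 0.0 j6 0.55
wrist 1 ((516.0186157226562, 359.12884521484375), (184.91624450683594, 155.79550170898438), 82.94051361083984)Traceback (most recent call last):
  File "<stdin>", line 7, in <module>
cv2.error: OpenCV(4.12.0) /io/opencv/modules/imgproc/src/convhull.cpp:143: error: (-215:Assertion failed) total >= 0 && (depth == CV_32F || depth == CV_32S) in function 'convexHull'
```

View pics/w4.png

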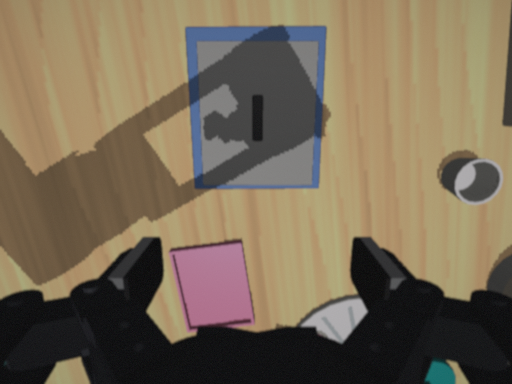

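```bash
cat > mm.py <<'E'
from h import *
im,*C=cam("wrist");cv2.imwrite("pics/tmp.png",im)
hsv=cv2.cvtColor(im,cv2.COLOR_BGR2HSV);m=cv2.inRange(hsv,(105,110,25),(124,255,255))
c,hh=cv2.findContours(m,cv2.RETR_CCOMP,cv2.CHAIN_APPROX_NONE)
for k,h in sorted(zip(c,hh[0]),key=lambda a:-cv2.contourArea(a[0]))[:3]:
    hole=h[3]>=0; z=.011 if hole else .005
    P=(np.array([ray(*p[0],z,*C)[:2] for p in k])*1000).astype(np.float32);print("hole" if hole else "mat",cv2.boundingRect(k),np.round(cv2.minAreaRect(P)[0],1),np.round(cv2.minAreaRect(P)[1],1),cv2.minAreaRect(P)[2])
E
python3 mm.py; python3 - <<'E'
from h import *
im=cv2.imread("pics/tmp.png");b=cv2.resize(im[10:210,150:350],(600,600),interpolation=cv2.INTER_CUBIC);cv2.imwrite("pics/w5.png",b)
h=cv2.cvtColor(im,cv2.COLOR_BGR2HSV)
for x in (215,300):
  print([tuple(int(q) for q in h[y,x]) for y in range(180,193)],[tuple(int(q) for q in h[y,x]) for y in range(22,48,2)])
for n,b in(("scene",(280,120,350,170)),("side",(190,105,260,155))):
    im,*C=cam(n); cv2.imwrite(f"pics/{n}c.png",cv2.resize(im[b[1]:b[3],b[0]:b[2]],None,fx=5,fy=5,interpolation=cv2.INTER_CUBIC))
E
```

```text
mat (187, 29, 138, 160) [515.1 360.4] [184.7 155.8] 83.03013610839844
hole (278, 37, 3, 3) [551.  438.3] [1.5 1.7] 40.67291259765625
hole (273, 35, 3, 3) [545.7 441.1] [1.5 1.7] 40.60853958129883
[(0, 4, 66), (0, 4, 67), (30, 4, 67), (15, 8, 67), (30, 4, 65), (113, 15, 68), (111, 64, 76), (109, 112, 96), (110, 104, 120), (116, 53, 131), (10, 40, 141), (16, 90, 168), (17, 102, 178)] [(21, 88, 171), (22, 89, 172), (21, 84, 166), (115, 24, 118), (109, 119, 146), (109, 115, 148), (109, 115, 148), (109, 116, 149), (109, 117, 148), (109, 117, 150), (111, 62, 136), (15, 4, 126), (30, 2, 127)]
[(15, 4, 130), (30, 2, 130), (15, 4, 131), (30, 4, 130), (15, 4, 132), (120, 4, 129), (111, 39, 130), (110, 92, 138), (109, 102, 143), (113, 41, 132), (20, 53, 145), (21, 84, 171), (21, 89, 180)] [(21, 87, 172), (21, 87, 172), (21, 79, 164), (112, 68, 132), (109, 120, 147), (110, 115, 148), (109, 118, 147), (109, 118, 147), (109, 117, 148), (109, 117, 148), (111, 58, 137), (30, 2, 125), (15, 4, 127)]
```

View pics/sidec.png

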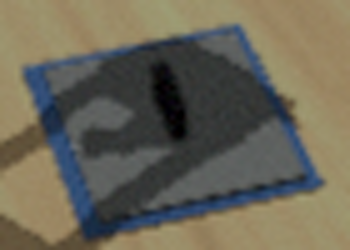

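The side crop shows the plate flat, with its handle up, inside the mat's blue border; the border is uneven. I'll compute the margins.

```bash
cat > pm.py <<'E'
from h import *
def run(n):
    im,*C=cam(n)
    mc=np.array([.515,.357]);a=np.radians(-7.2);ex=np.array([np.cos(a),np.sin(a)]);ey=np.array([-ex[1],ex[0]])
    f=im.astype(np.float32);blue=f[...,0]-f[...,2]   # b-r : positive on mat only
    rel=blue/(f.sum(2)+1)
    for nm,d,o,L in(("y",ey,ex,.095),("x",ex,ey,.08)):
        r=[]
        for sg in(1,-1):
            ms,ps=[],[]
            for off in np.linspace(-.055,.055,12):
                ss=np.arange(L-.035,L+.02,.0005)
                def prof(z):
                    q=np.array([proj([*(mc+sg*s*d+off*o),z],*C) for s in ss],np.float32);return cv2.remap(rel,q[:,0],q[:,1],cv2.INTER_LINEAR).ravel()
                p=prof(.005)>.08; p2=prof(.011)>.08
                if p.any() and p2.any(): ms.append(ss[p][-1]);ps.append(ss[p2][0])
            r.append((np.median(ms)*1000,np.median(ps)*1000, np.polyfit(np.arange(len(ps)),ps,1)[0]*100*57.3))
        print(n,nm,np.round(r,2).tolist(),"mat c %.1f plate c %.1f"%((r[0][0]-r[1][0])/2,(r[0][1]-r[1][1])/2))
for n in("wrist","scene","side"): run(n)
E
python3 pm.py
```

```text
wrist y [[96.0, 81.5, -0.17], [90.5, 85.5, 0.38]] mat c 2.8 plate c -2.0
wrist x [[78.0, 69.5, 0.0], [78.75, 67.5, -0.35]] mat c -0.4 plate c 1.0
scene y [[90.0, 78.5, -3.68], [94.5, 92.0, -0.47]] mat c -2.2 plate c -6.8
scene x [[79.0, 71.5, -0.24], [77.0, 66.5, 0.31]] mat c 1.0 plate c 2.5
side y [[94.0, 79.0, -0.34], [93.5, 88.5, -0.14]] mat c 0.2 plate c -4.8
side x [[78.25, 68.5, 0.03], [78.5, 66.5, -0.17]] mat c -0.1 plate c 1.0
```

```bash
python3 -m jog '.5 1 0 0 0 0 -.015;.5 1 0 0 0 0 0;.5 .08 0 1 0 0 0;.5 0 0 1 0 0 0;.5 0 0 1 0 0 0;.5 0 0 1 0 0 0;.5 0 0 1 0 0 0;.5 0 0 1 0 0 0'
python3 -c "
from h import *
go(.5149,.3554,.019,82.8)"
```

```text
t: 25.4
position: [0.5153, 0.3595, 0.0992]
tcp_rot: [0.749, 0.662, 0.0, -0.0]
force: [-0.2, 1.1, 0.2]
opening: 0.0429
finger_force: 0.0
t 25.40 pos [0.5153 0.3595 0.0992] yaw 82.97 tilt [0.03 0.03] wz tot 0.02 xyz tot [-0.16  0.    3.21] open 0.0429 F [-0.2  1.1  0.2] ff 0.0 j6 0.62
```

```bash
python3 -m jog '.4 -.16 0 1 0 0 .02;.4 0 0 1 0 0 0;.4 0 0 .8 0 0 0;.4 0 0 .4 0 0 0;0 0 0 0 0 0 0;0 0 0 0 0 0 0;0 0 0 0 0 0 0;0 0 0 0 0 0 0' 60
python3 -m jog '0 0 0 0 0 0 0;0 0 0 -.2 0 0 0;0 0 0 -.2 0 0 0;0 .1 -.05 0 0 0 0;0 .09 0 0 0 0 0;0 0 0 .15 0 0 0;0 0 0 .05 0 0 0;0 0 0 0 0 0 0'
python3 -c "
from h import *
go(.5142,.3602,.0181,82.8)"
```

```text
t: 26.4
position: [0.5148, 0.3535, 0.0208]
tcp_rot: [0.751, 0.661, 0.0, 0.0]
force: [-0.7, 0.4, -1.9]
opening: 0.0108
finger_force: 61.1
t: 27.4
position: [0.5137, 0.3581, 0.0249]
tcp_rot: [0.751, 0.661, -0.0, -0.0]
force: [0.4, -0.9, -2.5]
opening: 0.0108
finger_force: 61.1
t 27.40 pos [0.5137 0.3581 0.0249] yaw 82.71 tilt [-0.04 -0.03] wz tot -0.01 xyz tot [0.09 0.01 0.27] open 0.0108 F [ 0.4 -0.9 -2.5] ff 61.1 j6 0.63
```

```bash
python3 -m jog '0 0.01 0 .06 0 0 0;0 0 0 .05 0 0 0;0 0 0 .04 0 0 0;0 0 0 .03 0 0 0;0 0 0 .03 0 0 0;0 0 0 .02 0 0 0;0 0 0 0 0 0 0;0 0 0 0 0 0 0'
python3 -m jog '0 0 0 0 0 0 0;.4 0 0 0 0 0 0;.4 0 0 0 0 0 0;.4 0 0 0 0 0 0;.4 0 0 -.3 0 0 0;.4 0 0 -1 0 0 0;.4 0 0 -1 0 0 0;.4 0 0 -1 0 0 0'
python3 -m jog '1 0 0 -1 0 0 0;1 0 0 -1 0 0 0;1 0 0 -1 0 0 0;1 0 0 -1 0 0 0;1 -1 0 -1 0 0 0;1 -1 0 -1 0 0 0;1 0 0 0 0 0 0;1 0 0 0 0 0 0'
python3 pm.py; python3 -c "
from h import *
go(.55,-.05,.26,183)"
```

```text
t: 28.4
position: [0.514, 0.3585, 0.0203]
tcp_rot: [0.751, 0.661, 0.0, 0.0]
force: [-1.5, -0.3, 5.1]
opening: 0.0106
finger_force: 62.2
t: 29.4
position: [0.514, 0.3586, 0.1033]
tcp_rot: [0.751, 0.661, 0.0, 0.0]
force: [0.4, 0.7, -0.1]
opening: 0.0338
finger_force: 0.0
t: 30.4
position: [0.5074, 0.3092, 0.2518]
tcp_rot: [0.751, 0.661, 0.0, -0.0]
force: [0.9, 0.4, 0.1]
opening: 0.0852
finger_force: 0.0
wrist y [[96.0, 85.5, -0.24], [90.25, 81.5, 0.38]] mat c 2.9 plate c 2.0
wrist x [[78.0, 68.0, 0.16], [79.0, 68.5, 0.0]] mat c -0.5 plate c -0.2
t 30.50 pos [0.5071 0.3093 0.251 ] yaw 82.73 tilt [-0.09 -0.03] wz tot -10.03 xyz tot [ -0.96 -14.44  -0.36] open 0.0852 F [0.2 0.2 1. ] ff 0.0 j6 0.56
  return _methods._mean(a, axis=axis, dtype=dtype,
  ret = ret.dtype.type(ret / rcount)
Traceback (most recent call last):
  File "pm.py", line 19, in <module>
    for n in("wrist","scene","side"): run(n)
                                      ~~~^^^
  File "pm.py", line 17, in run
    r.append((np.median(ms)*1000,np.median(ps)*1000, np.polyfit(np.arange(len(ps)),ps,1)[0]*100*57.3))
                                                     ~~~~~~~~~~^^^^^^^^^^^^^^^^^^^^^^^^^
TypeError: expected non-empty vector for x
```

```bash
python3 -m jog '1 -.5 0 0 0 0 -.5;1 -.5 0 0 0 0 -.53;1 -1 .3 0 0 0 0;1 -1 .3 0 0 0 0;1 -1 .3 0 0 0 0;1 -1 .3 0 0 0 0;1 -1 .3 0 0 0 0;1 -1 .3 0 0 0 0'
python3 -m jog '1 -1 .3 -.1 0 0 0;1 -1 .3 -.1 0 0 0;1 -1 .3 -.1 0 0 0;1 -1 .3 -.1 0 0 0;1 -1 .3 -.1 0 0 0;1 -1 .3 0 0 0 0;1 -1 .3 0 0 0 0;1 -1 .3 0 0 0 0'
python3 -m jog '1 -1 0 0 0 0 0;1 -1 0 0 0 0 0;1 -1 0 0 0 0 0;1 -1 0 0 0 0 0;1 -.5 0 0 0 0 0;1 0 0 0 0 0 0;1 0 0 0 0 0 0;1 0 0 0 0 0 0'
python3 - <<'E'
from h import *
go(.62,-.17,.26,93.1)
im,K,R,t=cam("wrist"); np.savez("w6.npz",im=im,K=K,R=R,t=t); cv2.imwrite("pics/w6.png",cv2.resize(im,(800,600),interpolation=cv2.INTER_CUBIC))
E
```

```text
t: 31.5
position: [0.5583, 0.1365, 0.2508]
tcp_rot: [0.688, 0.726, -0.001, -0.001]
force: [-1.0, -1.1, 0.1]
opening: 0.0852
finger_force: 0.0
t: 32.5
position: [0.629, -0.0603, 0.2634]
tcp_rot: [0.688, 0.726, -0.0, -0.001]
force: [0.5, 0.3, 0.3]
opening: 0.0855
finger_force: 0.0
t: 33.5
position: [0.6346, -0.1714, 0.2647]
tcp_rot: [0.688, 0.726, 0.0, -0.0]
force: [0.6, -0.8, -0.2]
opening: 0.0856
finger_force: 0.0
t 33.50 pos [ 0.6346 -0.1714  0.2647] yaw 93.06 tilt [-0.    0.01] wz tot -0.00 xyz tot [ 0.09 -0.58  0.19] open 0.0856 F [ 0.6 -0.8 -0.2] ff 0.0 j6 -0.42
```

View pics/w6.png

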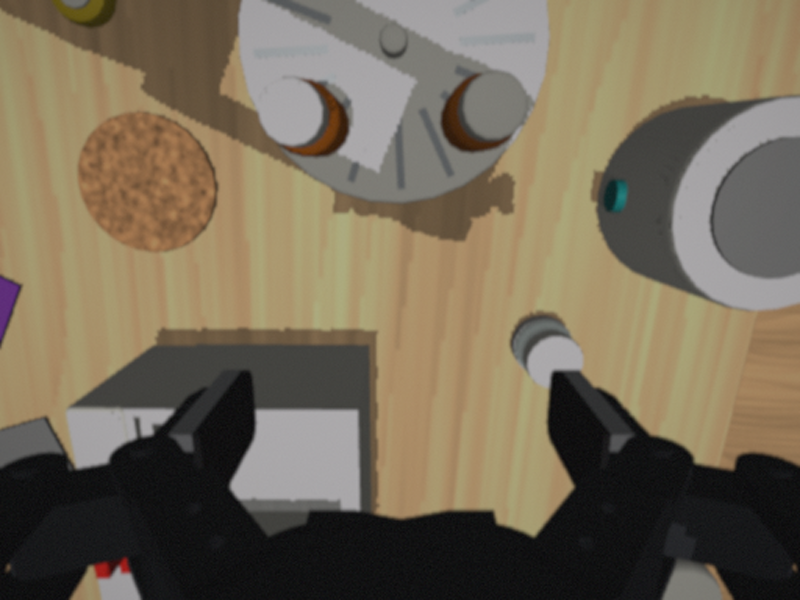

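The view shows cap tops at about (291,112) and (495,106), and the coaster at (147,181).

```bash
python3 - <<'E'
from h import *
w=np.load("w6.npz");C=w["K"],w["R"],w["t"];s=.64
print("b1",ray(291*s,112*s,.112,*C),"b2",ray(495*s,106*s,.112,*C),"coaster",ray(147*s,181*s,.006,*C))
p1=ray(291*s,112*s,.112,*C);p2=ray(495*s,106*s,.112,*C)
go(p1[0],p1[1],.2,93.1);go(p2[0],p2[1],.2,93.1)
E
```

```text
b1 [ 0.56846285 -0.08073251  0.112     ] b2 [ 0.68364548 -0.07135008  0.112     ] coaster [ 0.4306912  -0.13004954  0.006     ]
t 33.55 pos [ 0.6347 -0.1714  0.2647] yaw 93.06 tilt [-0.    0.01] wz tot -0.00 xyz tot [ 3.76 -2.45  2.59] open 0.0854 F [-0.1  1.   0.2] ff 0.0 j6 -0.42
t 33.55 pos [ 0.6347 -0.1714  0.2647] yaw 93.06 tilt [-0.    0.01] wz tot -0.00 xyz tot [3.89 2.17 2.59] open 0.0854 F [-0.1  1.   0.2] ff 0.0 j6 -0.42
```

```bash
python3 -m jog '1 1 -.8 0 0 0 0;1 1 -.8 0 0 0 0;1 1 -.85 0 0 0 0;1 .67 0 0 0 0 0;1 0 0 1 0 0 0;1 0 0 1 0 0 0;1 0 0 1 0 0 0;1 0 0 1 0 0 0'
python3 -m jog '1 0 0 1 0 0 0;1 0 0 1 0 0 0;1 0 0 .7 0 0 0;1 0 0 .4 0 0 0;1 0 0 0 0 0 0;0 0 0 0 0 0 0;0 0 0 0 0 0 0;0 0 0 0 0 0 0' 30
python3 -m jog '0 0 0 0 0 0 0;0 0 0 0 0 0 0;0 0 0 -.2 0 0 0;0 0 0 -.5 0 0 0;0 0 0 -1 0 0 0;0 0 0 -1 0 0 0;0 0 0 -1 0 0 0;0 0 0 -1 0 0 0'
python3 - <<'E'
from h import *
a=np.radians(3.1);e=np.array([-np.sin(a),np.cos(a)]);c=np.array([.54,-.3568])
for k in(.037,-.037): q=c+k*e;print(q);go(q[0],q[1],.25,93.1)
E
```

```text
t: 34.55
position: [0.57, -0.0837, 0.164]
tcp_rot: [0.688, 0.726, 0.0, 0.001]
force: [-0.4, -0.5, 0.2]
opening: 0.0852
finger_force: 0.0
t: 35.55
position: [0.5689, -0.084, 0.0878]
tcp_rot: [0.688, 0.725, 0.0, 0.0]
force: [-1.2, -0.1, 3.6]
opening: 0.0372
finger_force: 29.5
t: 36.55
position: [0.5687, -0.0838, 0.2061]
tcp_rot: [0.688, 0.725, 0.0, 0.0]
force: [0.2, 0.6, -1.5]
opening: 0.0371
finger_force: 30.1
[ 0.53799908 -0.31985414]
t 36.55 pos [ 0.5687 -0.0838  0.2061] yaw 93.01 tilt [ 0.03 -0.01] wz tot -0.01 xyz tot [-9.36 -1.74 -1.76] open 0.0371 F [ 0.2  0.6 -1.5] ff 30.1 j6 -0.32
[ 0.54200092 -0.39374586]
t 36.55 pos [ 0.5687 -0.0838  0.2061] yaw 93.01 tilt [ 0.03 -0.01] wz tot -0.01 xyz tot [-12.32  -1.74  -1.76] open 0.0371 F [ 0.2  0.6 -1.5] ff 30.1 j6 -0.32
```

```bash
python3 -m jog '0 0 0 -1 0 0 0;0 -1 -.2 0 0 0 0;0 -1 -.2 0 0 0 0;0 -1 -.2 0 0 0 0;0 -1 -.2 0 0 0 0;0 -1 -.2 0 0 0 0;0 -1 -.2 0 0 0 0;0 -1 -.2 0 0 0 0'
python3 -m jog '0 -1 -.2 0 0 0 0;0 -1 -.15 0 0 0 0;0 -1 0 0 0 0 0;0 -1 0 0 0 0 0;0 -1 0 0 0 0 0;0 -.3 0 0 0 0 0;0 0 0 0 0 0 0;0 0 0 0 0 0 0'
python3 - <<'E'
from h import *
go(.542,-.3937,.082,93.1)
im,*C=cam("scene");im2,*C=cam("side");cv2.imwrite("pics/b1.png",np.hstack([cv2.resize(im[180:330,120:320],None,fx=2,fy=2),cv2.resize(im2[220:370,280:480],None,fx=2,fy=2)]))
E
```

```text
t: 37.55
position: [0.5427, -0.2612, 0.2303]
tcp_rot: [0.688, 0.725, 0.0, 0.0]
force: [1.3, -0.0, -1.3]
opening: 0.0371
finger_force: 30.2
t: 38.55
position: [0.5411, -0.3923, 0.2295]
tcp_rot: [0.688, 0.726, 0.0, -0.0]
force: [0.2, 0.6, -1.1]
opening: 0.0372
finger_force: 30.1
t 38.55 pos [ 0.5411 -0.3923  0.2295] yaw 93.03 tilt [-0.03  0.05] wz tot -0.01 xyz tot [-0.06  0.03  5.9 ] open 0.0372 F [ 0.2  0.6 -1.1] ff 30.1 j6 -0.78
```

View pics/b1.png

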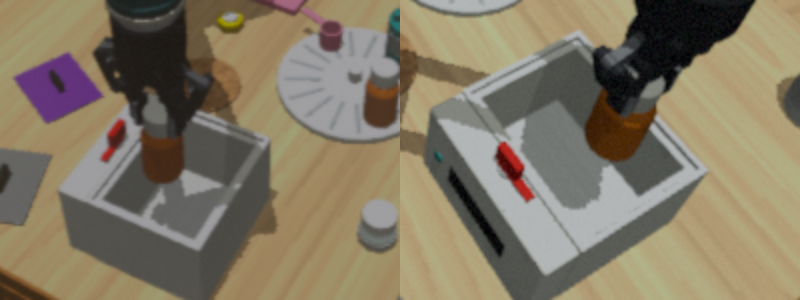

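The bottle hangs upright over the opened box, with the tab clear. Lowering it.

```bash
python3 -m jog '0 -.04 0 1 0 0 0;0 0 0 1 0 0 0;0 0 0 1 0 0 0;0 0 0 1 0 0 0;0 0 0 .8 0 0 0;0 0 0 .4 0 0 0;0 0 0 .3 0 0 0;0 0 0 .2 0 0 0'
python3 -m jog '0 0 0 .08 0 0 0;0 0 0 .05 0 0 0;0 0 0 .05 0 0 0;0 0 0 .04 0 0 0;0 0 0 0.02 0 0 0;0 0 0 0.02 0 0 0;0 0 0 0 0 0 0;0 0 0 0 0 0 0'
python3 -c "
from h import *
go(.542,-.3937,.0818,93.1)"
```

```text
t: 39.65
position: [0.5415, -0.3944, 0.0874]
tcp_rot: [0.688, 0.725, -0.0, 0.0]
force: [-0.4, 0.1, -0.0]
opening: 0.037
finger_force: 30.2
t: 40.65
position: [0.5413, -0.3947, 0.0819]
tcp_rot: [0.688, 0.725, -0.0, 0.001]
force: [-2.4, 1.0, 6.6]
opening: 0.0372
finger_force: 30.9
t 40.65 pos [ 0.5413 -0.3947  0.0819] yaw 93.01 tilt [ 0.03 -0.07] wz tot -0.01 xyz tot [0.04 0.03 0.  ] open 0.0372 F [-2.4  1.   6.6] ff 30.9 j6 -0.79
```

```bash
python3 -m jog '.65 0 0 0 0 0 0;.65 0 0 0 0 0 0;.65 0 0 0 0 0 0;.65 0 0 -.3 0 0 0;.65 0 0 -1 0 0 0;.65 0 0 -1 0 0 0;.65 0 0 -1 0 0 0;.65 0 0 -1 0 0 0'
python3 -m jog '1 0 0 -1 0 0 0;1 1 .5 -1 0 0 0;1 1 .5 -1 0 0 0;1 1 .5 0 0 0 0;1 1 .5 0 0 0 0;1 1 .5 0 0 0 0;1 1 .5 0 0 0 0;1 1 .5 0 0 0 0'
python3 -m jog '1 1 .5 0 0 0 0;1 1 .5 0 0 0 0;1 1 .5 0 0 0 0;1 1 .5 0 0 0 0;1 1 .5 0 0 0 0;1 .7 .2 0 0 0 0;1 0 0 0 0 0 0;1 0 0 0 0 0 0'
python3 -c "
from h import *
go(.6825,-.075,.086,93.1)"
```

```text
t: 41.65
position: [0.5412, -0.3943, 0.1895]
tcp_rot: [0.688, 0.725, -0.0, 0.0]
force: [0.4, 0.4, -0.4]
opening: 0.0555
finger_force: 0.0
t: 42.65
position: [0.6197, -0.214, 0.2636]
tcp_rot: [0.688, 0.725, 0.0, 0.0]
force: [0.5, -0.0, 0.7]
opening: 0.0853
finger_force: 0.0
t: 43.65
position: [0.679, -0.0699, 0.2632]
tcp_rot: [0.688, 0.725, -0.0, 0.0]
force: [-1.2, 0.2, -0.0]
opening: 0.0854
finger_force: 0.0
t 43.65 pos [ 0.679  -0.0699  0.2632] yaw 92.99 tilt [-0.02 -0.04] wz tot -0.01 xyz tot [-0.21  0.13  7.09] open 0.0854 F [-1.2  0.2 -0. ] ff 0.0 j6 -0.26
```

```bash
python3 -m jog '1 -.2 .13 1 0 0 0;1 0 0 1 0 0 0;1 0 0 1 0 0 0;1 0 0 1 0 0 0;1 0 0 1 0 0 0;1 0 0 1 0 0 0;1 0 0 .7 0 0 0;1 0 0 .35 0 0 0'
python3 -m jog '1 0 0 0 0 0 0;0 0 0 0 0 0 0;0 0 0 0 0 0 0;0 0 0 0 0 0 0;0 0 0 0 0 0 0;0 0 0 -.2 0 0 0;0 0 0 -.5 0 0 0;0 0 0 -1 0 0 0' 30
python3 -m jog '0 0 0 -1 0 0 0;0 0 0 -1 0 0 0;0 0 0 -1 0 0 0;0 0 0 -1 0 0 0;0 0 0 0 0 0 0;0 0 0 0 0 0 0;0 0 0 0 0 0 0;0 0 0 0 0 0 0'
python3 -c "
from h import *
go(.538,-.3199,.0818,93.1)"
```

```text
t: 44.65
position: [0.6822, -0.0746, 0.0858]
tcp_rot: [0.689, 0.725, -0.0, -0.0]
force: [-0.0, 0.6, 0.2]
opening: 0.0853
finger_force: 0.0
t: 45.65
position: [0.6818, -0.0737, 0.129]
tcp_rot: [0.688, 0.725, -0.001, -0.001]
force: [-0.3, -0.1, -0.9]
opening: 0.0368
finger_force: 30.2
t: 46.65
position: [0.6822, -0.0738, 0.2281]
tcp_rot: [0.688, 0.725, -0.001, -0.001]
force: [-0.8, -0.4, -1.5]
opening: 0.0367
finger_force: 30.2
t 46.65 pos [ 0.6822 -0.0738  0.2281] yaw 93.01 tilt [-0.11  0.02] wz tot -0.01 xyz tot [-9.52 -6.29  5.85] open 0.0367 F [-0.8 -0.4 -1.5] ff 30.2 j6 -0.26
```

```bash
python3 -m jog '0 -1 -.7 0 0 0 0;0 -1 -.7 0 0 0 0;0 -1 -.7 0 0 0 0;0 -1 -.7 0 0 0 0;0 -1 -.7 0 0 0 0;0 -1 -.7 0 0 0 0;0 -1 -.7 0 0 0 0;0 -1 -.7 0 0 0 0'
python3 -m jog '0 -1 -.7 0 0 0 0;0 -.5 0 0 0 0 0;0 0 0 0 0 0 0;0 0 0 .5 0 0 0;0 0 0 1 0 0 0;0 0 0 1 0 0 0;0 0 0 1 0 0 0;0 0 0 1 0 0 0'
python3 -c "
from h import *
go(.538,-.3199,.0795,93.1)"
```

```text
t: 47.65
position: [0.5528, -0.2817, 0.2289]
tcp_rot: [0.688, 0.725, -0.0, -0.0]
force: [0.1, -1.1, -0.9]
opening: 0.0371
finger_force: 30.3
t: 48.65
position: [0.5381, -0.3177, 0.1151]
tcp_rot: [0.688, 0.726, 0.0, -0.001]
force: [0.1, 0.0, -1.0]
opening: 0.0373
finger_force: 30.3
t 48.65 pos [ 0.5381 -0.3177  0.1151] yaw 93.09 tilt [-0.04  0.05] wz tot -0.00 xyz tot [-0.09 -0.01  1.42] open 0.0373 F [ 0.1  0.  -1. ] ff 30.3 j6 -0.70
```

```bash
python3 -m jog '0 -.07 0 .5 0 0 0;0 0 0 .3 0 0 0;0 0 0 .2 0 0 0;0 0 0 .1 0 0 0;0 0 0 .08 0 0 0;0 0 0 .06 0 0 0;0 0 0 .05 0 0 0;0 0 0 0 0 0 0'
python3 -m jog '0 0 0 .04 0 0 0;0 0 0 .04 0 0 0;0 0 0 .03 0 0 0;0 0 0 .02 0 0 0;0 0 0 .02 0 0 0;0 0 0 0 0 0 0;0 0 0 0 0 0 0;0 0 0 0 0 0 0'
python3 -c "
from h import *
go(.538,-.3199,.0795,93.1)"
```

```text
t: 49.65
position: [0.538, -0.3211, 0.0846]
tcp_rot: [0.688, 0.725, -0.0, 0.0]
force: [-0.8, 0.6, -0.6]
opening: 0.0367
finger_force: 30.3
t: 50.65
position: [0.5381, -0.3213, 0.0817]
tcp_rot: [0.688, 0.725, -0.0, 0.0]
force: [-2.4, 0.2, 6.9]
opening: 0.0371
finger_force: 31.0
t 50.65 pos [ 0.5381 -0.3213  0.0817] yaw 93.01 tilt [ 0.01 -0.03] wz tot -0.01 xyz tot [ 0.05 -0.    0.09] open 0.0371 F [-2.4  0.2  6.9] ff 31.0 j6 -0.70
```

```bash
python3 -m jog '.65 0 0 0 0 0 0;.65 0 0 0 0 0 0;.65 0 0 0 0 0 0;.65 0 0 -.3 0 0 0;.65 0 0 -1 0 0 0;.65 0 0 -1 0 0 0;.65 0 0 -1 0 0 0;.65 0 0 -1 0 0 0'
python3 -m jog '1 0 0 -1 0 0 0;1 1 .5 -1 0 0 0;1 1 .5 -1 0 0 0;1 1 .5 0 0 0 0;1 1 .5 0 0 0 0;1 1 .5 0 0 0 0;1 1 .5 0 0 0 0;1 1 .5 0 0 0 0'
python3 -m jog '1 1 .5 0 0 0 0;1 1 .5 0 0 0 0;1 .5 .2 0 0 0 0;1 0 0 0 0 0 0;1 0 0 0 0 0 0;1 0 0 0 0 0 0;1 0 0 0 0 0 0;1 0 0 0 0 0 0'
python3 - <<'E'
from h import *
go(.65,-.07,.26,93.1)
im,K,R,t=cam("wrist"); np.savez("w7.npz",im=im,K=K,R=R,t=t)
im2,*C=cam("side");o=np.zeros((384,768,3),np.uint8);o[:,:512]=im;o[:256,512:]=cv2.resize(im2[220:348,280:408],None,fx=2,fy=2);cv2.imwrite("pics/w7.png",o)
E
```

```text
t: 51.65
position: [0.5381, -0.3211, 0.1897]
tcp_rot: [0.688, 0.725, -0.0, 0.0]
force: [0.5, -0.3, -0.1]
opening: 0.0555
finger_force: 0.0
t: 52.65
position: [0.6166, -0.1408, 0.2639]
tcp_rot: [0.688, 0.725, 0.0, 0.0]
force: [0.4, -0.5, -0.3]
opening: 0.0854
finger_force: 0.0
t: 53.65
position: [0.6428, -0.0781, 0.2633]
tcp_rot: [0.688, 0.725, -0.0, 0.0]
force: [0.3, -0.1, 0.1]
opening: 0.0853
finger_force: 0.0
t 53.65 pos [ 0.6428 -0.0781  0.2633] yaw 92.98 tilt [-0.01 -0.01] wz tot -0.01 xyz tot [0.31 0.3  0.13] open 0.0853 F [ 0.3 -0.1  0.1] ff 0.0 j6 -0.28
```

View pics/w7.png

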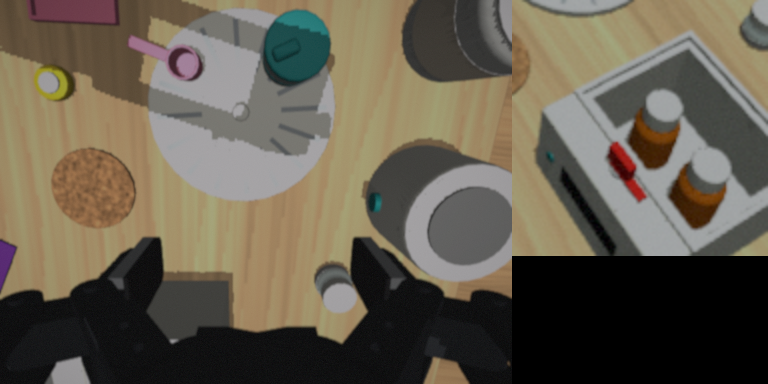

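Both bottles stand upright in the box. The lid is around (298,46), the scoop bowl at (185,63) with its handle end at (131,42), and the coaster at (93,187).

```bash
python3 - <<'E'
from h import *
w=np.load("w7.npz");C=w["K"],w["R"],w["t"];hsv=cv2.cvtColor(w["im"],cv2.COLOR_BGR2HSV)
m=cv2.inRange(hsv,(78,90,25),(100,255,255));k=max(cv2.findContours(m,0,1)[0],key=cv2.contourArea)
P=(np.array([ray(*p[0],.106,*C)[:2] for p in k])*1000).astype(np.float32);c,r=cv2.minEnclosingCircle(P);print("cup",c,r,cv2.boundingRect(k))
print("spout end/dir",ray(285,49,.119,*C),"scoop",ray(185,63,.048,*C),"handle end",ray(131,42,.046,*C),"coaster",ray(93,187,.006,*C))
m=cv2.inRange(hsv,(150,50,50),(179,255,255))
for k in sorted(cv2.findContours(m,0,1)[0],key=cv2.contourArea)[-2:]:print(cv2.boundingRect(k),cv2.minEnclosingCircle(k))
go(c[0]/1000,c[1]/1000,.063,93.1)
E
```

```text
cup (673.02783203125, 38.77226257324219) 29.43467903137207 (264, 10, 66, 72)
spout end/dir [0.66209441 0.03429171 0.119     ] scoop [0.56206844 0.02635978 0.048     ] handle end [0.50490383 0.04433113 0.046     ] coaster [ 0.43051963 -0.12861517  0.006     ]
(127, 35, 75, 45) ((164.5, 54.5), 40.05630874633789)
(27, 0, 92, 25) ((72.5, 12.0), 47.05591583251953)
t 53.75 pos [ 0.6429 -0.0779  0.2633] yaw 92.99 tilt [-0.   -0.01] wz tot -0.01 xyz tot [4.6  1.46 8.01] open 0.0855 F [ 0.1 -0.2  0.3] ff 0.0 j6 -0.28
```

```bash
python3 -m jog '1 1 .3 0 0 0 0;1 1 .3 0 0 0 0;1 1 .4 0 0 0 0;1 1 .4 0 0 0 0;1 .55 0 0 0 0 0;1 0 0 1 0 0 0;1 0 0 1 0 0 0;1 0 0 1 0 0 0'
python3 -m jog '1 0 0 1 0 0 0;1 0 0 1 0 0 0;1 0 0 1 0 0 0;1 0 0 1 0 0 0;1 0 0 .6 0 0 0;1 0 0 .35 0 0 0;1 0 0 0 0 0 0;1 0 0 0 0 0 0'
python3 -m jog '0 0 0 0 0 0 0;0 0 0 0 0 0 0;0 0 0 0 0 0 0;0 0 0 0 0 0 0;0 0 0 0 0 0 0;0 0 0 -.2 0 0 0;0 0 0 -.5 0 0 0;0 0 0 -1 0 0 0' 40
python3 -c "
from h import *
go(.4305,-.131,.2,93.1)"
```

```text
t: 54.75
position: [0.6715, 0.0374, 0.1877]
tcp_rot: [0.688, 0.725, -0.0, 0.0]
force: [0.2, -0.1, -0.1]
opening: 0.0857
finger_force: 0.0
t: 55.75
position: [0.6726, 0.0377, 0.0655]
tcp_rot: [0.688, 0.725, 0.0, 0.001]
force: [-0.8, 0.2, -0.3]
opening: 0.0854
finger_force: 0.0
t: 56.75
position: [0.6707, 0.0378, 0.1067]
tcp_rot: [0.688, 0.725, -0.001, -0.001]
force: [0.7, -0.6, -0.7]
opening: 0.059
finger_force: 43.4
t 56.75 pos [0.6707 0.0378 0.1067] yaw 93.01 tilt [-0.17  0.  ] wz tot -0.01 xyz tot [-6.22 -9.96 -3.73] open 0.0590 F [ 0.7 -0.6 -0.7] ff 43.4 j6 -0.10
```

```bash
python3 -m jog '0 0 0 -1 0 0 0;0 -.3 -.5 -1 0 0 0;0 -.6 -.95 0 0 0 0;0 -.6 -.95 0 0 0 0;0 -.6 -.95 0 0 0 0;0 -.6 -.95 0 0 0 0;0 -.6 -.95 0 0 0 0;0 -.6 -.95 0 0 0 0'
python3 -m jog '0 -.6 -.95 0 0 0 0;0 -.6 -.95 0 0 0 0;0 -.6 -.95 0 0 0 0;0 -.5 -.9 0 0 0 0;0 0 0 0 0 0 0;0 0 0 0 0 0 0;0 0 0 0 0 0 0;0 0 0 0 0 0 0'
python3 -c "
from h import *
go(.4305,-.131,.058,93.1)"
```

```text
t: 57.75
position: [0.5215, -0.0683, 0.1577]
tcp_rot: [0.688, 0.725, 0.0, 0.0]
force: [0.8, -0.9, -2.2]
opening: 0.0592
finger_force: 43.5
t: 58.75
position: [0.4323, -0.1298, 0.1571]
tcp_rot: [0.688, 0.726, 0.0, 0.0]
force: [0.7, 0.3, -1.1]
opening: 0.0591
finger_force: 43.6
t 58.75 pos [ 0.4323 -0.1298  0.1571] yaw 93.06 tilt [ 0.01 -0.01] wz tot -0.00 xyz tot [-0.04 -0.07  3.96] open 0.0591 F [ 0.7  0.3 -1.1] ff 43.6 j6 -0.50
```

```bash
python3 -m jog '0 -.04 -.07 1 0 0 0;0 0 0 1 0 0 0;0 0 0 1 0 0 0;0 0 0 .5 0 0 0;0 0 0 .2 0 0 0;0 0 0 0 0 0 0;0 0 0 0 0 0 0;0 0 0 0 0 0 0'
python3 - <<'E'
from h import *
go(.4305,-.131,.058,93.1)
o=[]
for n,b in(("scene",(185,185,260,260)),("side",(225,205,300,280))):
    im,*C=cam(n);np.savez(n+"c.npz",im=im,K=C[0],R=C[1],t=C[2]);o.append(cv2.resize(im[b[1]:b[3],b[0]:b[2]],(400,400),interpolation=cv2.INTER_CUBIC))
cv2.imwrite("pics/cupc.png",np.hstack(o))
E
```

```text
t: 59.75
position: [0.4304, -0.1315, 0.0652]
tcp_rot: [0.688, 0.725, 0.0, 0.001]
force: [0.2, -0.7, -1.1]
opening: 0.0591
finger_force: 43.6
t 59.75 pos [ 0.4304 -0.1315  0.0652] yaw 93.01 tilt [ 0.06 -0.04] wz tot -0.01 xyz tot [0.02 0.   0.29] open 0.0591 F [ 0.2 -0.7 -1.1] ff 43.6 j6 -0.50
```

View pics/cupc.png

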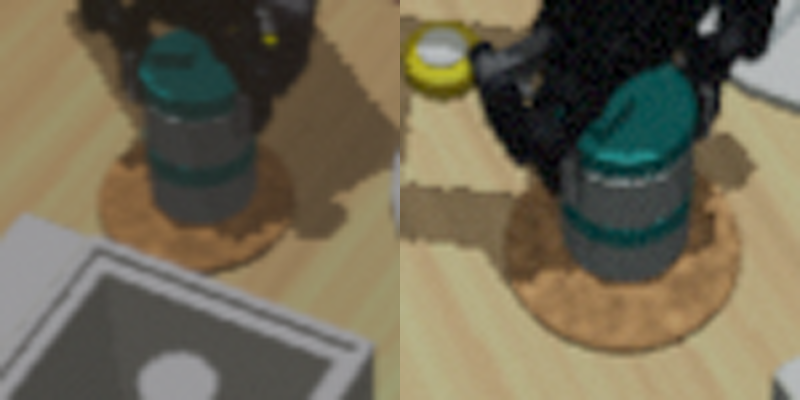

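The crop shows the cup just above the coaster. Scene: coaster 97–297 wide with its bottom at 272, cup 153–257 with its bottom at 222. Side: coaster 102–341 with its bottom at 352, cup 160–292 with its bottom at 282.

```bash
cat > cc.py <<'E'
from h import *
from scipy.optimize import fsolve
th=np.linspace(0,2*np.pi,180)
def solve(C,z,r,uc,vb):
    def f(c):
        q=np.array([proj([c[0]+r*np.cos(a),c[1]+r*np.sin(a),z],*C) for a in th]);return (q[:,0].min()+q[:,0].max())/2-uc,q[:,1].max()-vb
    return fsolve(f,[.43,-.13])
E
python3 - <<'E'
from cc import *
s=5.3333
for n,o,co,cu in(("scene",(185,185),(97,297,272),(153,257,222)),("side",(225,205),(102,341,352),(160,292,282))):
    w=np.load(n+"c.npz");C=w["K"],w["R"],w["t"]
    a=solve(C,.006,.055,(co[0]+co[1])/2/s+o[0]-.4,co[2]/s+o[1]-.4);b=solve(C,.0132,.030,(cu[0]+cu[1])/2/s+o[0]-.4,cu[2]/s+o[1]-.4);print(n,a,b,(b-a)*1000)
E
```

```text
scene [ 0.43061761 -0.1353645 ] [ 0.43208162 -0.1289687 ] [1.46400599 6.39579386]
side [ 0.42810451 -0.13401781] [ 0.4326854 -0.1294343] [4.58088963 4.58350689]
```

```bash
python3 -m jog '0 -.1 -.05 0 0 0 0;0 -.09 -.05 0 0 0 0;0 0 0 .1 0 0 0;0 0 0 .06 0 0 0;0 0 0 .05 0 0 0;0 0 0 .05 0 0 0;0 0 0 .03 0 0 0;0 0 0 0 0 0 0'
python3 -c "
from h import *
go(.4305,-.131,.058,93.1)"
python3 -m jog '0 0 0 .03 0 0 0;0 0 0 .03 0 0 0;0 0 0 .02 0 0 0;0 0 0 0 0 0 0;0 0 0 0 0 0 0;0 0 0 0 0 0 0;0 0 0 0 0 0 0;0 0 0 0 0 0 0'
```

```text
t: 60.85
position: [0.4278, -0.1361, 0.0593]
tcp_rot: [0.688, 0.726, -0.0, 0.0]
force: [-3.9, 2.4, 30.6]
opening: 0.0592
finger_force: 46.5
t 60.85 pos [ 0.4278 -0.1361  0.0593] yaw 93.03 tilt [ 0.02 -0.03] wz tot -0.01 xyz tot [0.2  0.12 0.05] open 0.0592 F [-3.9  2.4 30.6] ff 46.5 j6 -0.51
t: 61.85
position: [0.4282, -0.1361, 0.0588]
tcp_rot: [0.688, 0.726, 0.0, 0.001]
force: [-10.3, 5.2, 53.7]
opening: 0.0595
finger_force: 49.0
```

```bash
python3 -m jog '0 0 0 -.06 0 0 0;0 0 0 -.06 0 0 0;0 0 0 -.04 0 0 0;0 0 0 0 0 0 0;0 0 0 0 0 0 0;0 0 0 0 0 0 0;0 0 0 0 0 0 0;0 0 0 0 0 0 0'
python3 - <<'E'
from h import *
o=[]
for n,b in(("scene",(185,185,260,260)),("side",(225,205,300,280))):
    im,*C=cam(n);np.savez(n+"c.npz",im=im,K=C[0],R=C[1],t=C[2]);o.append(cv2.resize(im[b[1]:b[3],b[0]:b[2]],(400,400),interpolation=cv2.INTER_CUBIC))
cv2.imwrite("pics/cupd.png",np.hstack(o))
E
```

```text
t: 62.85
position: [0.4276, -0.1361, 0.0592]
tcp_rot: [0.688, 0.725, -0.0, -0.0]
force: [0.2, -0.4, -1.8]
opening: 0.0597
finger_force: 44.1
```

View pics/cupd.png

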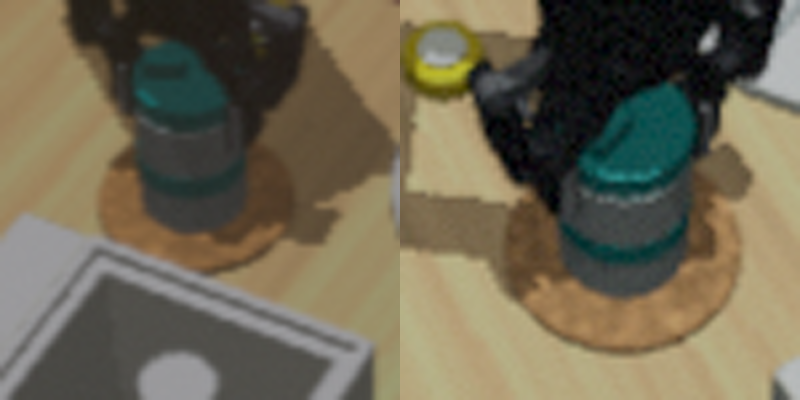

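Now in the scene crop the cup spans 141–246 with its bottom at 232; in the side crop it spans 159–289 with its bottom at 296.

```bash
python3 - <<'E'
from cc import *
s=5.3333
for n,o,co,cu in(("scene",(185,185),(97,297,272),(141,246,232)),("side",(225,205),(102,341,352),(159,289,296))):
    w=np.load(n+"c.npz");C=w["K"],w["R"],w["t"]
    a=solve(C,.006,.055,(co[0]+co[1])/2/s+o[0]-.4,co[2]/s+o[1]-.4);b=solve(C,.0065,.030,(cu[0]+cu[1])/2/s+o[0]-.4,cu[2]/s+o[1]-.4);print(n,a,b,(b-a)*1000)
E
```

```text
scene [ 0.43061761 -0.1353645 ] [ 0.42694026 -0.13318381] [-3.67735331  2.1806854 ]
side [ 0.42810451 -0.13401781] [ 0.43053611 -0.1317874 ] [2.43159718 2.23041367]
```

```bash
python3 -m jog '0 -.07 0 0 0 0 0;0 0 0 .02 0 0 0;0 0 0 .02 0 0 0;0 0 0 .02 0 0 0;0 0 0 0 0 0 0;0 0 0 0 0 0 0;0 0 0 0 0 0 0;0 0 0 0 0 0 0'
python3 -c "
from h import *
go(.562,.024,.2,93.1)"
```

```text
t: 63.95
position: [0.4279, -0.1381, 0.059]
tcp_rot: [0.688, 0.725, -0.0, 0.0]
force: [-4.5, 0.7, 15.9]
opening: 0.0592
finger_force: 45.8
t 63.95 pos [ 0.4279 -0.1381  0.059 ] yaw 93.01 tilt [ 0.04 -0.04] wz tot -0.01 xyz tot [ 6.18  5.71 -5.64] open 0.0592 F [-4.5  0.7 15.9] ff 45.8 j6 -0.52
```

```bash
python3 -m jog '1 0 0 0 0 0 0;1 0 0 0 0 0 0;1 0 0 0 0 0 0;1 0 0 -.4 0 0 0;1 0 0 -1 0 0 0;1 0 0 -1 0 0 0;1 0 0 -1 0 0 0;1 0 0 -1 0 0 0'
python3 -m jog '1 .5 1 -1 0 0 0;1 .6 1 -.5 0 0 0;1 .6 1 0 0 0 0;1 .6 1 0 0 0 0;1 .6 1 0 0 0 0;1 .6 1 0 0 0 0;1 .6 1 0 0 0 0;1 .6 1 0 0 0 -.95'
python3 -m jog '1 0 0 0 0 0 -1;1 0 0 0 0 0 -1;1 0 0 0 0 0 -1;1 0 0 0 0 0 -1;1 0 0 0 0 0 -1;1 0 0 0 0 0 -1;1 0 0 0 0 0 0;1 0 0 0 0 0 0'
python3 - <<'E'
from h import *
go(.562,.024,.2,162.5)
im,K,R,t=cam("wrist"); np.savez("w8.npz",im=im,K=K,R=R,t=t)
C=K,R,t;hsv=cv2.cvtColor(im,cv2.COLOR_BGR2HSV)
m=cv2.inRange(hsv,(150,50,40),(179,255,255))
for k in sorted(cv2.findContours(m,0,1)[0],key=cv2.contourArea)[-3:]:print(cv2.boundingRect(k),cv2.contourArea(k))
im2,*_=cam("side");o=np.zeros((384,768,3),np.uint8);o[:,:512]=im;o[:256,512:]=cv2.resize(im2[190:318,200:328],None,fx=2,fy=2);cv2.imwrite("pics/w8.png",o)
E
```

```text
t: 64.95
position: [0.4277, -0.1378, 0.1692]
tcp_rot: [0.688, 0.725, 0.0, 0.0]
force: [-0.4, -0.9, -0.2]
opening: 0.0852
finger_force: 0.0
t: 65.95
position: [0.6219, -0.0094, 0.2058]
tcp_rot: [0.624, 0.781, -0.0, 0.0]
force: [0.5, 0.4, -0.3]
opening: 0.0852
finger_force: 0.0
t: 66.95
position: [0.6213, -0.01, 0.2056]
tcp_rot: [0.154, 0.988, -0.0, -0.0]
force: [-0.2, 0.3, -0.0]
opening: 0.0854
finger_force: 0.0
t 66.95 pos [ 0.6213 -0.01    0.2056] yaw 162.31 tilt [-0. -0.] wz tot -0.02 xyz tot [2.67 0.58 0.22] open 0.0854 F [-0.2  0.3 -0. ] ff 0.0 j6 -1.39
(255, 26, 38, 91) 1758.5
```

View pics/w8.png

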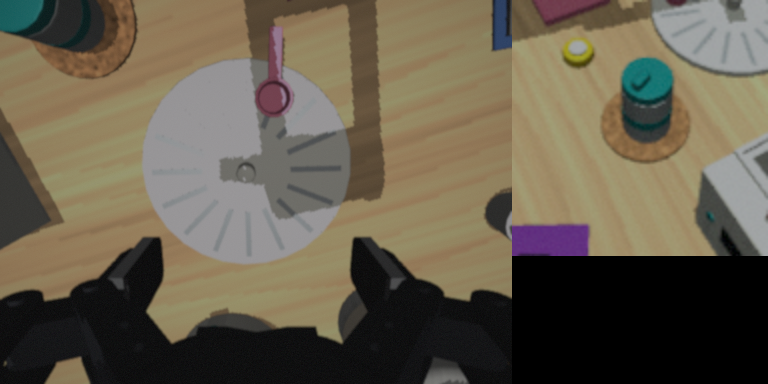

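The cup stands centrally on the coaster. The scoop bowl is at (274,98), with its handle end at (277,28).

```bash
python3 - <<'E'
from h import *
w=np.load("w8.npz");C=w["K"],w["R"],w["t"]
b=ray(274,98,.048,*C);e=ray(277,28,.047,*C);yaw=np.degrees(np.arctan2(*(e-b)[1::-1]));print(b,e,np.linalg.norm(e-b),yaw)
go(b[0],b[1]-.002,.03,yaw)
for n in("scene","side"):
    im,*C=cam(n);hsv=cv2.cvtColor(im,cv2.COLOR_BGR2HSV);m=cv2.inRange(hsv,(150,50,40),(179,255,255))
    k=sorted(cv2.findContours(m,0,1)[0],key=cv2.contourArea)[-2];print(n,cv2.boundingRect(k))
E
```

```text
[0.55895213 0.02727281 0.048     ] [0.50353689 0.04683384 0.047     ] 0.0587748448429749 160.55748255969772
t 67.05 pos [ 0.6213 -0.01    0.2054] yaw 162.38 tilt [-0.   -0.01] wz tot 0.18 xyz tot [2.82 0.5  7.02] open 0.0853 F [0.4 0.5 0.4] ff 0.0 j6 -1.39
scene (271, 184, 20, 22)
side (261, 176, 28, 17)
```

```bash
python3 -m jog '1 .9 .2 0 0 0 .18;1 1 .2 0 0 0 0;1 .9 .1 0 0 0 0;.9 0 0 1 0 0 0;.9 0 0 1 0 0 0;.9 0 0 1 0 0 0;.9 0 0 1 0 0 0;.9 0 0 1 0 0 0'
python3 -m jog '.9 0 0 1 0 0 0;.9 0 0 .7 0 0 0;.9 0 0 .4 0 0 0;.9 0 0 .26 0 0 0;0 0 0 0 0 0 0;0 0 0 0 0 0 0;0 0 0 0 0 0 0;0 0 0 0 0 0 0' 20
python3 -m jog '0 0 0 0 0 0 0;0 0 0 0 0 0 0;0 0 0 -.2 0 0 0;0 0 0 -.5 0 0 0;0 0 0 -1 0 0 0;0 0 0 -1 0 0 0;0 0 0 -1 0 0 0;0 0 0 -.5 0 0 0'
python3 -c "
from h import *
go(.426,.118,.1,93)"
```

```text
t: 68.15
position: [0.5593, 0.0242, 0.0797]
tcp_rot: [0.168, 0.986, -0.0, 0.0]
force: [0.3, -0.4, -0.3]
opening: 0.0772
finger_force: 0.0
t: 69.15
position: [0.5597, 0.0242, 0.0219]
tcp_rot: [0.168, 0.986, -0.0, 0.001]
force: [0.6, -0.2, 3.0]
opening: 0.0337
finger_force: 21.4
t: 70.15
position: [0.5597, 0.0242, 0.1282]
tcp_rot: [0.168, 0.986, 0.0, 0.001]
force: [-0.5, -0.3, 0.1]
opening: 0.0337
finger_force: 21.2
t 70.15 pos [0.5597 0.0242 0.1282] yaw 160.71 tilt [ 0.13 -0.02] wz tot 6.77 xyz tot [ 4.03 -5.15  1.13] open 0.0337 F [-0.5 -0.3  0.1] ff 21.2 j6 -1.31
```

```bash
python3 -m jog '0 0 0 0 0 0 .8;0 0 0 0 0 0 1;0 0 0 0 0 0 1;0 0 0 0 0 0 1;0 0 0 0 0 0 1;0 0 0 0 0 0 1;0 0 0 0 0 0 .97;0 0 0 0 0 0 0'
python3 -m jog '0 .7 -.8 0 0 0 0;0 .7 -.9 0 0 0 0;0 .7 -.9 0 0 0 0;0 .7 -.9 0 0 0 0;0 .7 -.9 0 0 0 0;0 .5 -.75 0 0 0 0;0 0 0 0 0 0 0;0 0 0 0 0 0 0'
python3 - <<'E'
from h import *
go(.426,.118,.014,93)
im,*C=cam("scene");im2,*C=cam("side");cv2.imwrite("pics/sc.png",np.hstack([cv2.resize(im[110:210,215:315],(400,400)),cv2.resize(im2[110:210,170:270],(400,400))]))
E
```

```text
t: 71.15
position: [0.5586, 0.0243, 0.1261]
tcp_rot: [0.688, 0.726, -0.0, -0.0]
force: [0.3, -0.1, -0.3]
opening: 0.0338
finger_force: 21.2
t: 72.15
position: [0.4263, 0.1173, 0.1266]
tcp_rot: [0.688, 0.726, 0.0, 0.001]
force: [0.8, -0.8, -0.2]
opening: 0.0334
finger_force: 21.2
t 72.15 pos [0.4263 0.1173 0.1266] yaw 93.08 tilt [ 0.09 -0.01] wz tot 0.01 xyz tot [ 0.03 -0.01  4.5 ] open 0.0334 F [ 0.8 -0.8 -0.2] ff 21.2 j6 0.06
```

View pics/sc.png

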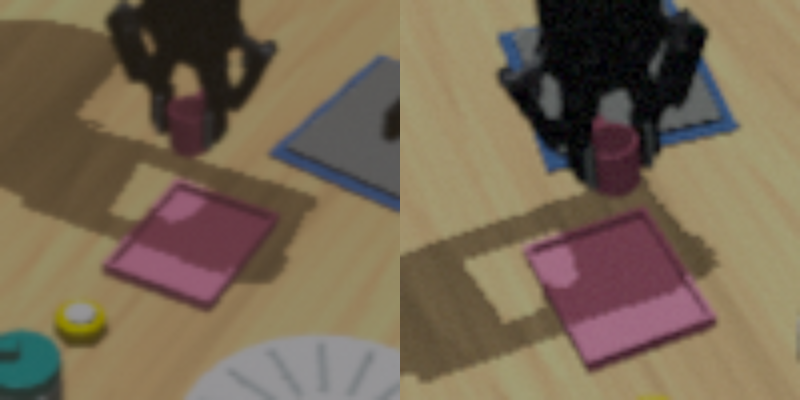

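The scoop is held upright above the tray. Lowering it.

```bash
python3 -m jog '0 0 0 1 0 0 0;0 0 0 1 0 0 0;0 0 0 1 0 0 0;0 0 0 .7 0 0 0;0 0 0 .4 0 0 0;0 0 0 .2 0 0 0;0 0 0 0 0 0 0;0 0 0 0 0 0 0'
python3 -m jog '0 0 0 .05 0 0 0;0 0 0 .04 0 0 0;0 0 0 .03 0 0 0;0 0 0 .02 0 0 0;0 0 0 .02 0 0 0;0 0 0 .02 0 0 0;0 0 0 0 0 0 0;0 0 0 0 0 0 0'
python3 -c "
from h import *
go(.426,.118,.014,93)"
```

```text
t: 73.25
position: [0.4257, 0.1174, 0.0193]
tcp_rot: [0.688, 0.725, 0.0, 0.0]
force: [-0.0, -0.6, -0.1]
opening: 0.0338
finger_force: 21.2
t: 74.25
position: [0.4253, 0.1174, 0.0143]
tcp_rot: [0.688, 0.725, -0.0, 0.0]
force: [-0.7, 0.2, -0.3]
opening: 0.0339
finger_force: 21.2
t 74.25 pos [0.4253 0.1174 0.0143] yaw 93.01 tilt [ 0.   -0.01] wz tot 0.00 xyz tot [0.02 0.03 0.01] open 0.0339 F [-0.7  0.2 -0.3] ff 21.2 j6 0.06
```

```bash
python3 -m jog '0 0 0 .02 0 0 0;0 0 0 .02 0 0 0;0 0 0 .02 0 0 0;0 0 0 .02 0 0 0;0 0 0 0 0 0 0;0 0 0 0 0 0 0;0 0 0 0 0 0 0;0 0 0 0 0 0 0'
```

```text
t: 75.25
position: [0.4259, 0.1172, 0.0133]
tcp_rot: [0.688, 0.725, 0.0, 0.001]
force: [-1.6, -2.9, 16.0]
opening: 0.034
finger_force: 21.7
```

```bash
python3 -m jog '.6 0 0 -.03 0 0 0;.6 0 0 0 0 0 0;.6 0 0 0 0 0 0;.6 0 0 -.3 0 0 0;.6 0 0 -.7 0 0 0;.6 0 0 -1 0 0 0;.6 0 0 -1 0 0 0;.6 0 0 -1 0 0 0'
python3 -m jog '.6 0 0 -1 0 0 0;.6 0 0 -1 0 0 0;.6 0 0 -1 0 0 0;.6 -1 0 -1 0 0 0;.6 -1 0 -.5 0 0 0;.6 -1 0 0 0 0 0;.6 -1 0 0 0 0 0;.6 0 0 0 0 0 0'
python3 - <<'E'
from h import *
go(.426,.118,.25,93)
im,*C=cam("scene");im2,*C=cam("side");im3,*C=cam("wrist")
o=np.zeros((540,800,3),np.uint8);o[:300,:400]=cv2.resize(im[100:325,120:420],(400,300));o[:300,400:]=cv2.resize(im2[90:315,170:470],(400,300));o[300:540,:320]=cv2.resize(im3,(320,240));o[300:,320:720]=cv2.resize(im3[0:200,120:460],(400,240));cv2.imwrite("pics/fin.png",o)
E
```

```text
t: 76.25
position: [0.425, 0.1174, 0.1142]
tcp_rot: [0.688, 0.725, -0.0, 0.0]
force: [0.3, -0.2, 0.0]
opening: 0.0511
finger_force: 0.0
t: 77.25
position: [0.4304, 0.0165, 0.2259]
tcp_rot: [0.689, 0.725, -0.0, 0.0]
force: [-0.7, 0.8, 0.0]
opening: 0.0512
finger_force: 0.0
t 77.25 pos [0.4304 0.0165 0.2259] yaw 92.87 tilt [ 0.01 -0.02] wz tot -0.01 xyz tot [ 4.06  0.04 -0.97] open 0.0512 F [-0.7  0.8  0. ] ff 0.0 j6 -0.17
```

View pics/fin.png

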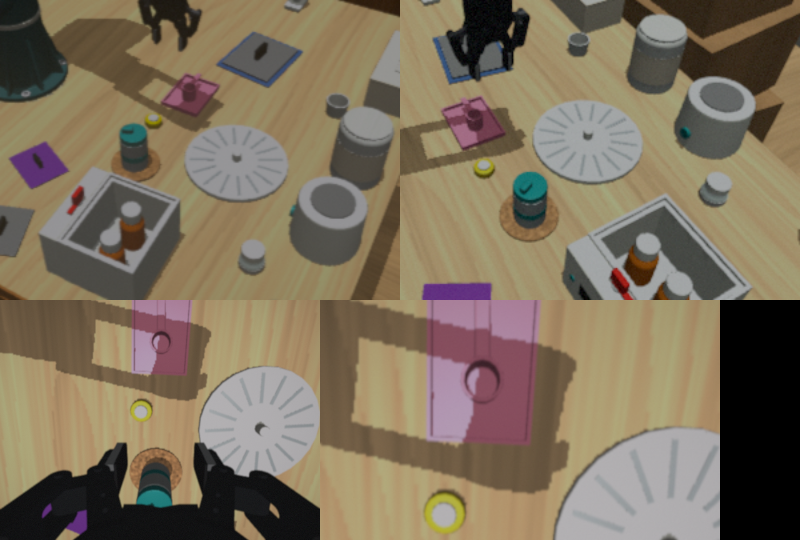

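The cover, both bottles, the cup and the scoop are all in place, and the gripper is clear. Handing in.

```bash
python3 -c "
from bench import job
print(job.hand_in())"
```

```text
the job is handed in; nothing more can be done
None
```

I did every step in the order asked and handed the job in at about 77 s: tab turned to about 89°, cover within 1 mm of the mat's centre, both bottles upright in the box, cup within about 2 mm of the coaster's centre, and scoop open side up in the tray. The cup was pressed onto the coaster with about 54 N before I eased off, and no result came back from the judging.

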